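Scrap the spent fuse-links and set the bench straight

TASK

The fuse tray was knocked on the relay test bench: gather every fuse-link lying on the bench into the scoop tray, then tip the tray out over the round scrap hopper so that all the fuse-links end up inside it, and set the empty tray back down flat, centrally in its yellow bay. Stand the toppled post insulator upright again in the middle of its green square. Leave the copper link bar, rubber cap and yellow plug where they are.

Things in the scene. Friction and masses are not known exactly. Their poses are not given: they have to be found in the camera images.
- fuse0: spent fuse-link: white ceramic block 48 x 30 x 40 mm (x, y, z) with blue sides and flat copper blades (6 mm thick, 18 mm tall, at mid height) out of both ends, 78 mm long in all, 85 g; origin at the centre of its underside, x along the blades, z up as it lies; lies on the bench at the start, or is absent (None)
- fuse1: spent fuse-link: white ceramic block 48 x 30 x 40 mm (x, y, z) with blue sides and flat copper blades (6 mm thick, 18 mm tall, at mid height) out of both ends, 78 mm long in all, 85 g; origin at the centre of its underside, x along the blades, z up as it lies; lies on the bench at the start, or is absent (None)
- fuse2: spent fuse-link: white ceramic block 48 x 30 x 40 mm (x, y, z) with blue sides and flat copper blades (6 mm thick, 18 mm tall, at mid height) out of both ends, 78 mm long in all, 85 g; origin at the centre of its underside, x along the blades, z up as it lies; lies on the bench at the start, or is absent (None)
- fuse3: spent fuse-link: white ceramic block 48 x 30 x 40 mm (x, y, z) with blue sides and flat copper blades (6 mm thick, 18 mm tall, at mid height) out of both ends, 78 mm long in all, 85 g; origin at the centre of its underside, x along the blades, z up as it lies; lies on the bench at the start, or is absent (None)
- fuse4: spent fuse-link: white ceramic block 48 x 30 x 40 mm (x, y, z) with blue sides and flat copper blades (6 mm thick, 18 mm tall, at mid height) out of both ends, 78 mm long in all, 85 g; origin at the centre of its underside, x along the blades, z up as it lies; lies on the bench at the start, or is absent (None)
- fuse5: spent fuse-link: white ceramic block 48 x 30 x 40 mm (x, y, z) with blue sides and flat copper blades (6 mm thick, 18 mm tall, at mid height) out of both ends, 78 mm long in all, 85 g; origin at the centre of its underside, x along the blades, z up as it lies; starts in the tray
- tray: aluminium scoop tray (sizes in mm), 200 wide (x), 180 deep (y), 0.3 kg; floor 4 thick, side and back walls 36 high, 4 thick; front (-y) fully open, no lip: it pours to its -y. Origin: centre of underside, z up. Red handle plate (90 in x, 14 thick in y, top 95 above the underside) on the outside of its back (+y) wall. Parts on it slide (friction 0.6) from a tilt of 30 to 40 degrees
- tray_grip (a point): point in the middle of the red handle plate's thickness and width, 75 mm above the tray's underside (20 mm below the plate's top), where it is pinched across its 14 mm (along tray y)
- tray_lip (a point): middle of the tray's open front edge
- tray_bay: yellow rectangle painted on the bench, 300 mm (x) by 280 mm (y), no height: the tray's parking place; origin at its centre
- hopper: round galvanised scrap hopper, an open tub fixed to the bench: 280 mm across its rim, 210 mm at its foot, rim 120 mm high, floor 6 mm, wall 4 mm; origin at the centre of its underside
- insulator: toppled porcelain post insulator, 155 mm tall, 0.45 kg: square steel foot 64 x 64 x 14 mm, white 42 mm core with three brown 64 mm sheds (34 to 99 mm from the underside), plain steel cap 32 mm diameter from 115 to 155 mm. Origin: centre of the foot's underside, z from foot to cap (level, 32 mm above the bench at the start, cap roughly towards world -y)
- insulator_cap (a point): point on the insulator's axis in its steel cap, 135 mm above the foot's underside
- stand_bay: green square painted on the bench, 170 mm, no height: the insulator's standing place; origin at its centre. (Well to the left of it, beyond y = 0.58 m, stands a fixed mesh cage 335 mm high, not part of the job)
- link_bar: copper link bar 120 x 25 x 8 mm; not part of the job
- rubber_cap: grey rubber insulating cap, 60 mm diameter, 60 mm high; not part of the job
- safety_plug: yellow safety plug, 50 mm diameter, 52 mm high; not part of the job
There are look-alikes about, which are no part of the job. Leave any purple look-alike of the fuse4 alone.

How it is judged:
By the outcome, as a careful person would: the job done as asked, in the order asked, and still so for the second after the job is handed in, with the robot touching nothing.
Of fuse0, fuse1, fuse2, fuse3, fuse4 only 3 to 5 are there at a start; the rules pass over those that are not, and their reading is None.
At some moment in a run one of fuse0, fuse1, fuse2, fuse3, fuse4, fuse5 may be knocked a few centimetres aside while the robot is not near it.
It also fails if it takes over 210 s, if anything falls off the work surface, if the arm or the gripper's body presses on something with over 40 N, if the wrist force passes 120 N, or if a joint passes its speed limit or range.

ROBOT

A 7-joint arm with a two-finger parallel gripper is mounted at the origin on the work surface. World frame = base frame: x ahead of the robot, y to its left, z up, the work surface at z = 0. Lengths are in m, angles in degrees, forces in N, time in s.
With the tool pointing down it reaches from about 0.425 to 0.875 m from the base axis. Payload 9.9 kg.
Tool frame: the origin (TCP) lies on the centre line of the jaws, within the pads' length; the fingertips stand 25 mm ahead of it and the grasp point (between the pads) lies 6 mm ahead of it; z points along the fingers, y is the line along which they close (so a half turn about z gives the same grasp; the last joint's range is limited). The gripper opens to 85 mm and grips with 20 to 120 N. Pads are 22 mm wide; open, the fingers measure 114 mm over their backs; the gripper's body (76 mm by 85 mm) begins 54 mm behind the grasp point. The pads swing forward as they close: fully open they stand 13 mm farther back than shut.
Start: joints at [59.714, 32.985, 1.427, 82.34, -0.859, 64.687, -3.237], TCP at [0.29, -0.609, 0.226] pointing down, gripper open.
Joint ranges: [-157.87, 157.87], [-19.46, 123.44], [-87.15, 90], [11.01, 140.99], [-62.26, 242.26], [9.8, 113.94], [-161.44, 161.44]. Speed limits (degrees/s): [127.2, 127.2, 172.46, 172.46, 180, 180, 180].

INTERFACE

Orientations are given as [roll, pitch, yaw] about the fixed x, y, z axes, in that order (R = Rz(yaw) Ry(pitch) Rx(roll)).
In Python, from bench import * gives the robot as it stands. The module is installed in compiled form; this text tells all that it offers.
- The arm moves only by the tool drive_tool, never from a script. Its argument "targets" is a list of rows, each an object of numbers: "grip": the opening, from 0 (shut) to 1 (fully open); "dx", "dy", "dz": the shift along the tool's x, y, z as a fraction of full scale; "ax", "ay", "az": the turn, a rotation vector about the tool's x, y, z as a fraction of full scale. A call has 1 to 20 rows; each row is the pose to reach, as a shift and turn from the pose commanded when the call began, along the tool's axes at that moment; what a row does not reach only later rows make up. Full scale, the value 1, is 0.4 m for a shift and pi/4 rad for a turn. A row lasts 1/12 s, in which the tool goes at most 41.7 mm and 7.16 degrees, less where a joint would pass 70% of its speed; a pose out of reach is approached as far as the arm can. A call with a number of a shift or a turn outside -1 to 1 is refused whole. A call with a gripper value outside its range is refused whole. The fingers move at their own pace and stop on an object; the grip force is fixed at half the most. Time passes only in rows, so rows that repeat a pose let the fingers close. It gives the time, the measured TCP pose, the force, the opening and the grip force at its end, in the units of the state.
- get_state(): the state, without advancing time (a new reading comes with each control period).
- read_camera(name): name is "scene" or "top" or "wrist"; returns the picture (420x560x3 uint8, red, green, blue); there is no depth.
- camera_info(name): a dict with "fx", "fy", "cx", "cy" (pixels), "rvec" (rotation vector, rad) and "tvec" (3), from world to camera coordinates, as OpenCV has them; the wrist camera has in their place "tool_from_camera" (4x4, takes a point from camera to tool coordinates, whose origin is the TCP and whose axes are the flange's). Camera axes: x right, y down, z forward; pixel columns grow to the right and rows downward; lengths in m; the calibration is good to about 2 mm. A picture is of the moment at which its call begins: read the wrist's pose just before it. camera_info takes no time and is no camera call.
- sign_off(): hands the job in; it is judged then, once.
The state is a dict: "time": time; "qpos": joint angles; "joint_velocities": joint speeds; "joint_efforts": joint torques, N m; "ee_pos": TCP position; "tool_rot": TCP orientation; "contact_force": force on the tool from outside, world axes, zero at the start; "moment": the same for the moment, N m; "finger_gap": finger opening in m; "finger_force": force on a finger pad.
Only numpy, scipy, OpenCV 4.12 (cv2) and the standard library are available. Lean on these libraries where they do the work, as an engineer would, in place of code of your own. Each camera call takes 0.05 s, during which the arm holds its last target. There are 200 camera calls.

## Working session

There is one attempt and no reset: what is moved stays moved. The work goes in short steps, Python scripts to look and compute and a tool call to move; the robot and the scene stay as the last step left them, time stands still between calls to the robot, and variables do not carry over. Pictures are saved under pics/ and viewed, at most 14 in all, crops included, and the job is handed in when it is done.

Besides the shell and the picture viewer there is one more tool, called after "Request:" by a JSON object that holds its "fn" and its "kwargs", one argument or row to a line. drive_tool: Moves the arm, as the interface text tells. Shift numbers are shares of 0.4 m and turn numbers shares of pi/4 rad, none past 1 either way. Its arguments: {"type":"object","properties":{"targets":{"type":"array"}},"required":["targets"]}

```bash
mkdir -p pics; ls; cat > h.py <<'E'
from bench import *
import numpy as np, cv2
from scipy.spatial.transform import Rotation as R
def save(cam,name,crop=None,k=1):
    s=get_state(); im=read_camera(cam)
    np.save(f'pics/{name}.npy',im)
    o=im if crop is None else im[crop[1]:crop[3],crop[0]:crop[2]]
    o=cv2.resize(o,None,fx=k,fy=k,interpolation=cv2.INTER_CUBIC)
    cv2.imwrite(f'pics/{name}.png',o[:,:,::-1]); return s
def cam(name,s=None):
    c=camera_info(name); K=np.array([[c['fx'],0,c['cx']],[0,c['fy'],c['cy']],[0,0,1.]])
    if name=='wrist':
        T=np.eye(4); T[:3,:3]=R.from_euler('xyz',s['tool_rot'],degrees=True).as_matrix(); T[:3,3]=s['ee_pos']
        M=np.linalg.inv(T@np.array(c['tool_from_camera']))
        return K,M[:3,:3],M[:3,3]
    return K,R.from_rotvec(np.ravel(c['rvec'])).as_matrix(),np.ravel(c['tvec'])
def pix(name,uv,z,s=None):
    K,Rm,t=cam(name,s); uv=np.atleast_2d(uv); out=[]
    C=-Rm.T@t
    for i,(u,v) in enumerate(uv):
        d=Rm.T@np.linalg.solve(K,[u,v,1]); zz=np.ravel(z)[i] if np.size(z)>1 else z
        out.append(C+d*(zz-C[2])/d[2])
    return np.array(out)
def proj(name,P,s=None):
    K,Rm,t=cam(name,s); p=(Rm@np.atleast_2d(P).T).T+t; p=p@K.T; return p[:,:2]/p[:,2:]
def go(p,rpy):
    "shift/turn fractions from commanded~measured pose"
    s=get_state(); R0=R.from_euler('xyz',s['tool_rot'],degrees=True)
    d=R0.inv().apply(np.array(p)-s['ee_pos'])/0.4
    a=(R0.inv()*R.from_euler('xyz',rpy,degrees=True)).as_rotvec()/(np.pi/4)
    return d.round(4),a.round(4)
E
python3 - <<'E'
from h import *
np.set_printoptions(suppress=True,precision=3)
s=save('top','top0',None,1.42); save('scene','sc0',None,1.42)
print(s); 
for c in('top','scene'):
    K,Rm,t=cam(c); print(K[0,0],-Rm.T@t,Rm)
print(camera_info('wrist'))
E
```

```text
pics
{'time': 0.0, 'qpos': array([59.715, 33.034,  1.424, 82.388, -0.861, 64.687, -3.236]), 'joint_velocities': array([-0.11 ,  0.004, -0.091, -0.066,  0.012,  0.136,  0.   ]), 'joint_efforts': array([  0.001, -76.576,   2.251, -28.597,   0.015,   0.013,   0.   ]), 'ee_pos': array([ 0.29 , -0.609,  0.225]), 'tool_rot': array([-179.902,    0.004,   25.486]), 'contact_force': array([ 0.464, -0.044, -0.324]), 'moment': array([-0.01 , -0.037,  0.   ]), 'finger_force': 0.0, 'finger_gap': 0.08541844332597427}
525.0137887253532 [ 0.249 -0.003  1.261] [[ 0.003 -1.    -0.026]
 [-0.981  0.002 -0.193]
 [ 0.193  0.026 -0.981]]
458.30107098937594 [ 1.152 -0.506  0.698] [[ 0.609  0.793  0.007]
 [ 0.476 -0.358 -0.803]
 [-0.635  0.493 -0.595]]
{'fx': 369.14471876277696, 'fy': 369.14471876277696, 'cx': 286.3178187029083, 'cy': 206.7922637705214, 'tool_from_camera': array([[ 0.001, -0.96 , -0.282,  0.072],
       [ 1.   ,  0.001, -0.   , -0.001],
       [ 0.   , -0.282,  0.96 , -0.15 ],
       [ 0.   ,  0.   ,  0.   ,  1.   ]])}
```

View pics/top0.png

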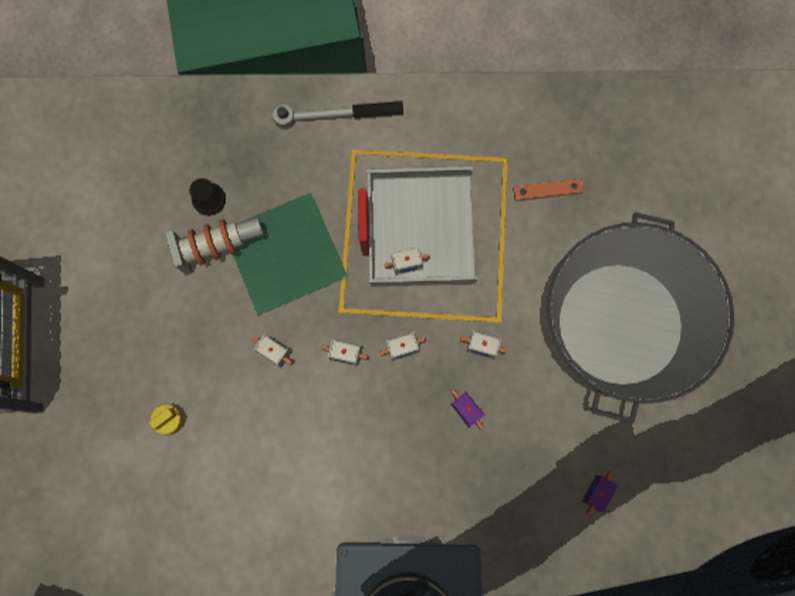

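View pics/sc0.png

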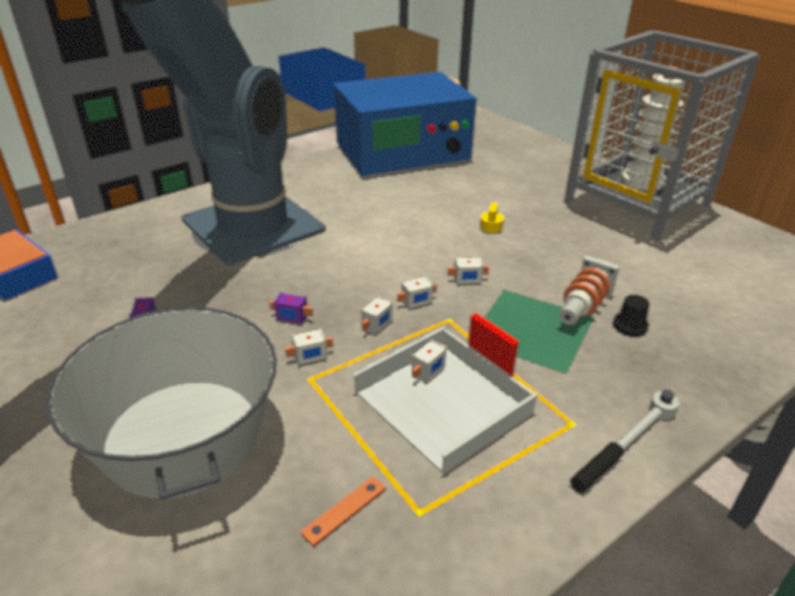

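The top view is +x up and +y left. It shows four white fuses on the bench at about (270,350), (345,351), (402,345) and (485,344), and one in the tray at (407,260). The insulator is at (215,243), with its cap toward -y. Next I'll enlarge the working area.

```bash
python3 - <<'E'
from h import *
im=np.load('pics/top0.npy')
for n,c in(('a',(110,100,250,205)),('b',(170,180,370,330)),('c',(230,100,370,235))):
    k=800/(c[2]-c[0]); k=min(k,600/(c[3]-c[1])); print(n,k)
    o=cv2.resize(im[c[1]:c[3],c[0]:c[2]],None,fx=k,fy=k,interpolation=cv2.INTER_CUBIC)
    cv2.imwrite(f'pics/t{n}.png',o[:,:,::-1])
E
```

```text
a 5.714285714285714
b 4.0
c 4.444444444444445
```

View pics/ta.png

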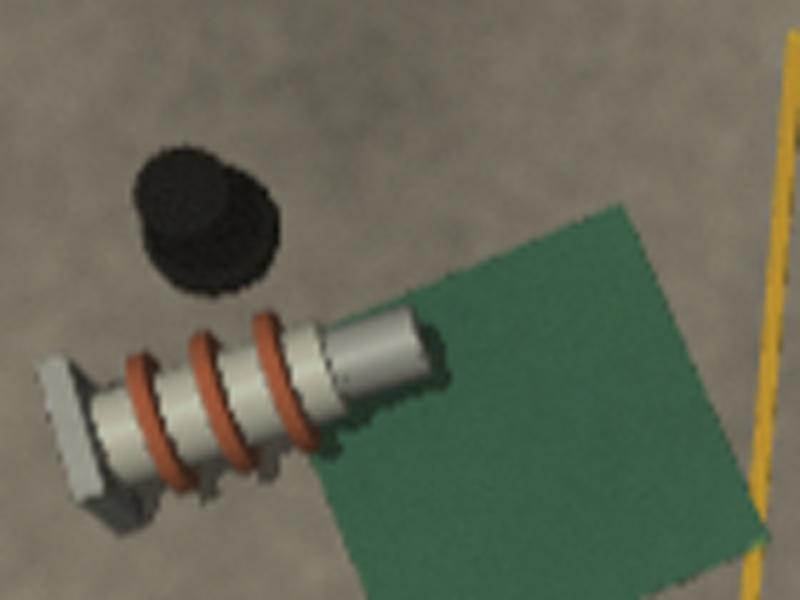

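View pics/tb.png

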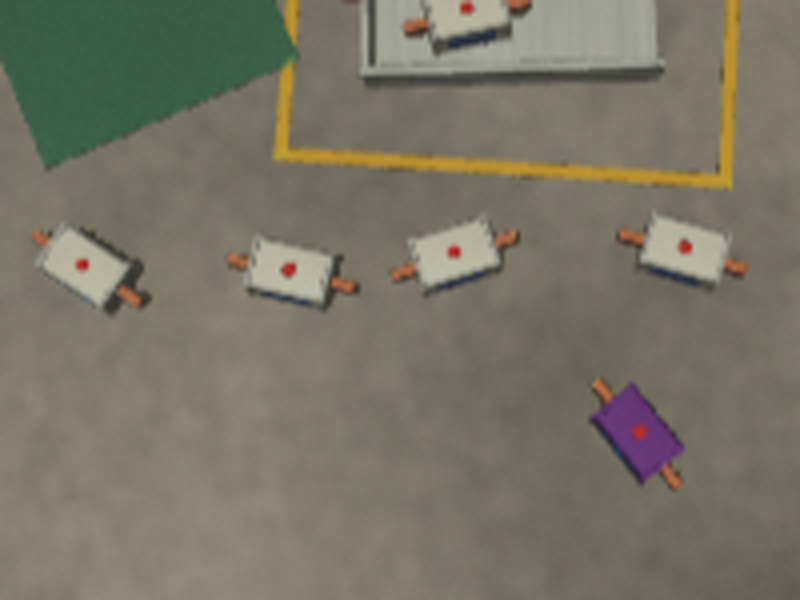

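View pics/tc.png

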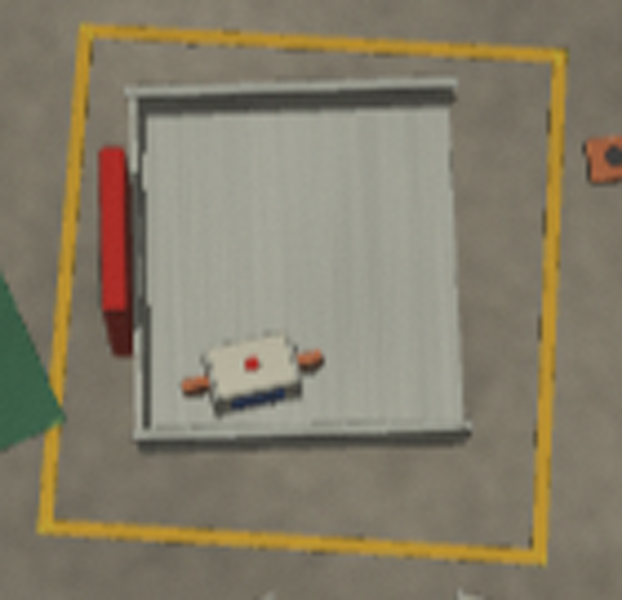

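Crop ta shows the insulator's foot top edge at (48,360)-(92,498), its cap end at about (408,310)-(432,375), and the green corners at (620,205) and (768,538). Crop tb shows the fuse dots at (82,265), (289,270), (454,252) and (685,247). Crop tc shows the tray walls, the handle at (113,228) and the bay corners.

```bash
python3 - <<'E'
from h import *
np.set_printoptions(suppress=True,precision=4)
A=lambda p:np.array(p,float)/5.714+[110,100]
B=lambda p:np.array(p,float)/4+[170,180]
C=lambda p:np.array(p,float)/4.4444+[230,100]
T=lambda p:np.array(p,float)/1.42
print('fuse')
for d,a,b in(((82,265),(40,237),(147,300)),((289,270),(230,260),(354,287)),((454,252),(394,274),(517,237)),((685,247),(620,236),(745,269))):
    c=pix('top',B(d),.04)[0]; e=pix('top',B([a,b]),.027); v=e[1]-e[0]
    print(c, e.mean(0), np.degrees(np.arctan2(v[1],v[0])),np.linalg.norm(v))
print('bay',pix('top',C([(84,28),(562,53),(542,555),(43,528)]),0), pix('top',C([(84,28),(562,53),(542,555),(43,528)]),0).mean(0))
w=pix('top',C([(130,90),(455,82),(468,430),(137,438)]),.036); print('traywall',w,w.mean(0))
h=pix('top',C([(100,149),(124,149),(126,308),(104,308)]),.095); print('handle',h,h.mean(0))
print('fuse5',pix('top',C([(251,364)]),.044))
g=pix('top',np.vstack([A([(620,205),(768,538)]),B([(48,167)])]),0);print('green',g,(g[0]+g[2])/2)
print('insul foot top edge',pix('top',A([(48,360),(92,498)]),.064),'cap end', pix('top',A([(418,340)]),.032+.01), 'cap base',pix('top',A([(332,365)]),.032+.016),'core base', pix('top',A([(105,430)]),.032+.021))
print('hopper',pix('top',T([(549,312),(733,312),(642,222),(642,403)]),.12),'foot', pix('top',T([(559,325),(681,325),(620,265),(620,384)]),.006))
E
```

```text
fuse
[0.4276 0.2276 0.04  ] [0.4275 0.2233 0.027 ] -120.12398923915676 0.07546835733095392
[0.4246 0.1053 0.04  ] [0.4244 0.1047 0.027 ] -102.33569871797137 0.07576138702041646
[0.4353 0.0084 0.04  ] [0.4352 0.0076 0.027 ] -73.11855294246574 0.0762781384454198
[ 0.4382 -0.127   0.04  ] [ 0.4369 -0.1267  0.027 ] -105.08689163211335 0.0759856879289593
bay [[ 0.7953  0.0975  0.    ]
 [ 0.7779 -0.1766  0.    ]
 [ 0.4859 -0.1579  0.    ]
 [ 0.5014  0.1163  0.    ]] [ 0.6401 -0.0302  0.    ]
traywall [[ 0.7428  0.0685  0.036 ]
 [ 0.7462 -0.112   0.036 ]
 [ 0.5476 -0.1155  0.036 ]
 [ 0.5437  0.0628  0.036 ]] [ 0.6451 -0.0241  0.036 ]
handle [[0.6862 0.0805 0.095 ]
 [0.6861 0.0679 0.095 ]
 [0.599  0.066  0.095 ]
 [0.599  0.0774 0.095 ]] [0.6426 0.0729 0.095 ]
fuse5 [[0.5826 0.0012 0.044 ]]
green [[0.716  0.1736 0.    ]
 [0.5637 0.1056 0.    ]
 [0.4943 0.2583 0.    ]] [0.6052 0.216  0.    ]
insul foot top edge [[0.6254 0.4035 0.064 ]
 [0.5657 0.3815 0.064 ]] cap end [[0.6405 0.2526 0.042 ]] cap base [[0.6277 0.2875 0.048 ]] core base [[0.5981 0.3812 0.053 ]]
hopper [[ 0.4748 -0.2196  0.12  ]
 [ 0.4743 -0.5017  0.12  ]
 [ 0.6199 -0.3716  0.12  ]
 [ 0.3345 -0.3541  0.12  ]] foot [[ 0.4748 -0.2573  0.006 ]
 [ 0.4745 -0.4626  0.006 ]
 [ 0.5797 -0.366   0.006 ]
 [ 0.3745 -0.3546  0.006 ]]
```

```bash
cat >> h.py <<'E'
np.set_printoptions(suppress=True,precision=4)
def show(*ws):
    s=get_state(); print('at',s['time'],s['ee_pos'],s['tool_rot'],'gap',s['finger_gap'])
    for w in ws:
        d,a=go(w[:3],(180,0,w[3]) if len(w)==4 else w[3:]); print(w,'d',d,'a',a)
def fuses(name=None,px=None):
    im=read_camera('top')
    if name: np.save(f'pics/{name}.npy',im)
    i=im.astype(int); m=((i[...,0]>120)&(i[...,1]<80)&(i[...,2]<80)).astype(np.uint8)
    n,l,st,c=cv2.connectedComponentsWithStats(m)
    for k in range(1,n):
        if 2<=st[k,4]<=40:
            u,v=c[k].round().astype(int); p=i[max(0,v-4):v+5,max(0,u-4):u+5].reshape(-1,3)
            w=p[(p.min(1)>130)]
            if len(w)<25: continue
            P=pix('top',c[k],.04)[0]
            # blade line: orange pixels near
            r=14; sub=i[v-r:v+r+1,u-r:u+r+1]
            o=(sub[...,0]>sub[...,2]+60)&(sub[...,1]>70)
            ys,xs=np.nonzero(o); yaw=None
            if len(xs)>4:
                q=pix('top',np.c_[xs+u-r,ys+v-r],.027)[:,:2]; q=q-q.mean(0); x=np.linalg.svd(q)[2][0]; yaw=round(np.degrees(np.arctan2(x[1],x[0]))%180,1)
            print('fuse',P[:2],yaw,st[k,4],c[k])
E
python3 - <<'E'
from h import *
fuses()
show((0.438,-0.127,.2,69))
E
```

```text
fuse [0.6262 0.3116] 134.3 2 [159.  165.5]
fuse [0.585  0.0019] 102.9 5 [286.2 181.4]
fuse [ 0.4393 -0.1264] 73.4 7 [341.     241.2857]
fuse [0.4365 0.0095] 108.0 6 [283.  242.5]
fuse [0.4292 0.2284] 57.3 5 [190.2 245.6]
fuse [0.4261 0.1062] 77.5 8 [241.875 246.875]
at 0.15 [ 0.2903 -0.609   0.2252] [-179.9261    0.0003   25.4855] gap 0.08540356623870117
(0.438, -0.127, 0.2, 69) d [ 0.8518 -0.9288  0.0643] a [-0.0016 -0.0006 -0.967 ]
```

Request:
{"fn": "drive_tool", "kwargs": {
  "targets": [
    {"grip":1,"dx":0.852,"dy":-0.929,"dz":0.064,"az":-0.967},
    {"grip":1,"dx":0.852,"dy":-0.929,"dz":0.064,"az":-0.967},
    {"grip":1,"dx":0.852,"dy":-0.929,"dz":0.064,"az":-0.967},
    {"grip":1,"dx":0.852,"dy":-0.929,"dz":0.064,"az":-0.967},
    {"grip":1,"dx":0.852,"dy":-0.929,"dz":0.064,"az":-0.967},
    {"grip":1,"dx":0.852,"dy":-0.929,"dz":0.064,"az":-0.967},
    {"grip":1,"dx":0.852,"dy":-0.929,"dz":0.064,"az":-0.967},
    {"grip":1,"dx":0.852,"dy":-0.929,"dz":0.064,"az":-0.967},
    {"grip":1,"dx":0.852,"dy":-0.929,"dz":0.064,"az":-0.967},
    {"grip":1,"dx":0.852,"dy":-0.929,"dz":0.064,"az":-0.967},
    {"grip":1,"dx":0.852,"dy":-0.929,"dz":0.064,"az":-0.967},
    {"grip":1,"dx":0.852,"dy":-0.929,"dz":0.064,"az":-0.967},
    {"grip":1,"dx":0.852,"dy":-0.929,"dz":0.064,"az":-0.967},
    {"grip":1,"dx":0.852,"dy":-0.929,"dz":0.064,"az":-0.967},
    {"grip":1,"dx":0.852,"dy":-0.929,"dz":0.064,"az":-0.967},
    {"grip":1,"dx":0.852,"dy":-0.929,"dz":0.064,"az":-0.967},
    {"grip":1,"dx":0.852,"dy":-0.929,"dz":0.064,"az":-0.967},
    {"grip":1,"dx":0.852,"dy":-0.929,"dz":0.064,"az":-0.967}
  ]
}}

```text
validation failed for argument at $.ta...
```

```bash
python3 - <<'E'
from h import *
fuses()
show((0.4393,-0.1264,.1,74),(0.4393,-0.1264,.034,74),(0.4393,-0.1264,.12,74),(.646,-.069,.12,91.3),(.646,-.069,.045,91.3),(.646,-.069,.15,91.3))
E
```

```text
fuse [0.6262 0.3116] 131.5 2 [159.  165.5]
fuse [0.585  0.0019] 102.9 5 [286.2 181.4]
fuse [ 0.4393 -0.1264] 73.6 7 [341.     241.2857]
fuse [0.4365 0.0095] 108.0 6 [283.  242.5]
fuse [0.4292 0.2284] 57.3 5 [190.2 245.6]
fuse [0.4261 0.1062] 77.3 8 [241.875 246.875]
at 0.2 [ 0.2903 -0.6091  0.2254] [-179.9433    0.0034   25.487 ] gap 0.08532362900785116
(0.4393, -0.1264, 0.1, 74) d [ 0.8555 -0.9287  0.3143] a [-0.0012 -0.0005 -1.0781]
(0.4393, -0.1264, 0.034, 74) d [ 0.8555 -0.9286  0.4793] a [-0.0012 -0.0005 -1.0781]
(0.4393, -0.1264, 0.12, 74) d [ 0.8555 -0.9288  0.2643] a [-0.0012 -0.0005 -1.0781]
(0.646, -0.069, 0.12, 91.3) d [ 1.3837 -0.8359  0.2642] a [-0.0012 -0.0007 -1.4625]
(0.646, -0.069, 0.045, 91.3) d [ 1.3837 -0.8358  0.4517] a [-0.0012 -0.0007 -1.4625]
(0.646, -0.069, 0.15, 91.3) d [ 1.3837 -0.836   0.1892] a [-0.0012 -0.0007 -1.4625]
```

Request:
{"fn": "drive_tool", "kwargs": {
  "targets": [
    {"grip":1,"dx":0.85,"dy":-0.93,"dz":0.06,"ax":0,"ay":0,"az":-0.97},
    {"grip":1,"dx":0.85,"dy":-0.93,"dz":0.06,"ax":0,"ay":0,"az":-0.97},
    {"grip":1,"dx":0.85,"dy":-0.93,"dz":0.06,"ax":0,"ay":0,"az":-0.97},
    {"grip":1,"dx":0.85,"dy":-0.93,"dz":0.06,"ax":0,"ay":0,"az":-0.97},
    {"grip":1,"dx":0.85,"dy":-0.93,"dz":0.06,"ax":0,"ay":0,"az":-0.97},
    {"grip":1,"dx":0.85,"dy":-0.93,"dz":0.06,"ax":0,"ay":0,"az":-0.97},
    {"grip":1,"dx":0.85,"dy":-0.93,"dz":0.06,"ax":0,"ay":0,"az":-0.97},
    {"grip":1,"dx":0.85,"dy":-0.93,"dz":0.06,"ax":0,"ay":0,"az":-0.97},
    {"grip":1,"dx":0.85,"dy":-0.93,"dz":0.06,"ax":0,"ay":0,"az":-0.97},
    {"grip":1,"dx":0.85,"dy":-0.93,"dz":0.06,"ax":0,"ay":0,"az":-0.97},
    {"grip":1,"dx":0.85,"dy":-0.93,"dz":0.06,"ax":0,"ay":0,"az":-0.97},
    {"grip":1,"dx":0.85,"dy":-0.93,"dz":0.06,"ax":0,"ay":0,"az":-0.97},
    {"grip":1,"dx":0.85,"dy":-0.93,"dz":0.06,"ax":0,"ay":0,"az":-0.97},
    {"grip":1,"dx":0.85,"dy":-0.93,"dz":0.06,"ax":0,"ay":0,"az":-0.97},
    {"grip":1,"dx":0.85,"dy":-0.93,"dz":0.06,"ax":0,"ay":0,"az":-0.97},
    {"grip":1,"dx":0.85,"dy":-0.93,"dz":0.06,"ax":0,"ay":0,"az":-0.97},
    {"grip":1,"dx":0.85,"dy":-0.93,"dz":0.06,"ax":0,"ay":0,"az":-0.97},
    {"grip":1,"dx":0.85,"dy":-0.93,"dz":0.06,"ax":0,"ay":0,"az":-0.97}
  ]
}}

```text
time: 1.7
ee_pos: [0.4369, -0.1286, 0.2019]
tool_rot: [-180.0, 0.0, 69.0]
contact_force: [-0.1, 0.0, -0.5]
finger_gap: 0.0856
finger_force: 0.0
```

```bash
python3 - <<'E'
from h import *
fuses()
show((0.4393,-0.1264,.1,74),(0.4393,-0.1264,.034,74),(0.4393,-0.1264,.12,74),(.646,-.069,.12,91.3),(.646,-.069,.045,91.3),(.646,-.069,.15,91.3))
E
```

```text
fuse [0.5847 0.0012] 102.9 4 [286.5 181.5]
fuse [0.4365 0.0084] 107.9 4 [283.5 242.5]
fuse [0.4294 0.2277] 57.5 4 [190.5 245.5]
fuse [0.4262 0.1055] 77.2 6 [242.1667 246.8333]
at 1.75 [ 0.437  -0.1284  0.2019] [-179.999     0.0113   69.0038] gap 0.0854158725872901
(0.4393, -0.1264, 0.1, 74) d [0.0068 0.0036 0.2547] a [-0.      0.0002 -0.111 ]
(0.4393, -0.1264, 0.034, 74) d [0.0068 0.0036 0.4197] a [-0.      0.0002 -0.111 ]
(0.4393, -0.1264, 0.12, 74) d [0.0068 0.0036 0.2047] a [-0.      0.0002 -0.111 ]
(0.646, -0.069, 0.12, 91.3) d [0.3259 0.4346 0.2046] a [-0.0001  0.0002 -0.4955]
(0.646, -0.069, 0.045, 91.3) d [0.3259 0.4346 0.3921] a [-0.0001  0.0002 -0.4955]
(0.646, -0.069, 0.15, 91.3) d [0.3259 0.4346 0.1296] a [-0.0001  0.0002 -0.4955]
```

Request:
{"fn": "drive_tool", "kwargs": {
  "targets": [
    {"grip":1,"dx":0.007,"dy":0.004,"dz":0.42,"ax":0,"ay":0,"az":-0.111},
    {"grip":1,"dx":0.007,"dy":0.004,"dz":0.42,"ax":0,"ay":0,"az":-0.111},
    {"grip":1,"dx":0.007,"dy":0.004,"dz":0.42,"ax":0,"ay":0,"az":-0.111},
    {"grip":1,"dx":0.007,"dy":0.004,"dz":0.42,"ax":0,"ay":0,"az":-0.111},
    {"grip":1,"dx":0.007,"dy":0.004,"dz":0.42,"ax":0,"ay":0,"az":-0.111},
    {"grip":1,"dx":0.007,"dy":0.004,"dz":0.42,"ax":0,"ay":0,"az":-0.111},
    {"grip":1,"dx":0.007,"dy":0.004,"dz":0.42,"ax":0,"ay":0,"az":-0.111},
    {"grip":0,"dx":0.007,"dy":0.004,"dz":0.42,"ax":0,"ay":0,"az":-0.111},
    {"grip":0,"dx":0.007,"dy":0.004,"dz":0.42,"ax":0,"ay":0,"az":-0.111},
    {"grip":0,"dx":0.007,"dy":0.004,"dz":0.42,"ax":0,"ay":0,"az":-0.111},
    {"grip":0,"dx":0.007,"dy":0.004,"dz":0.42,"ax":0,"ay":0,"az":-0.111},
    {"grip":0,"dx":0.007,"dy":0.004,"dz":0.42,"ax":0,"ay":0,"az":-0.111},
    {"grip":0,"dx":0.007,"dy":0.004,"dz":0.42,"ax":0,"ay":0,"az":-0.111},
    {"grip":0,"dx":0.007,"dy":0.004,"dz":0.18,"ax":0,"ay":0,"az":-0.111},
    {"grip":0,"dx":0.007,"dy":0.004,"dz":0.18,"ax":0,"ay":0,"az":-0.111},
    {"grip":0,"dx":0.007,"dy":0.004,"dz":0.18,"ax":0,"ay":0,"az":-0.111},
    {"grip":0,"dx":0.007,"dy":0.004,"dz":0.18,"ax":0,"ay":0,"az":-0.111}
  ]
}}

```text
time: 3.17
ee_pos: [0.4417, -0.1256, 0.1334]
tool_rot: [179.6, -0.0, 74.1]
contact_force: [-0.1, -0.2, 0.6]
finger_gap: -0.0001
finger_force: 0.0
```

```bash
python3 - <<'E'
from h import *
show((.646,-.069,.12,91.3),(.646,-.069,.045,91.3),(.646,-.069,.15,91.3),(.4365,.009,.16,107.5))
E
```

```text
at 3.1667 [ 0.4417 -0.1256  0.1334] [179.6423  -0.0124  74.105 ] gap -5.58415255802167e-05
(0.646, -0.069, 0.12, 91.3) d [0.2759 0.4522 0.0363] a [ 0.0079  0.0009 -0.3821]
(0.646, -0.069, 0.045, 91.3) d [0.2759 0.451  0.2238] a [ 0.0079  0.0009 -0.3821]
(0.646, -0.069, 0.15, 91.3) d [ 0.2759  0.4527 -0.0387] a [ 0.0079  0.0009 -0.3821]
(0.4365, 0.009, 0.16, 107.5) d [ 0.32   -0.1043 -0.0672] a [ 0.0078  0.002  -0.7421]
```

The grasp missed: the fingers are fully shut. I'll look.

```bash
python3 - <<'E'
from h import *
s=save('wrist','w1'); fuses('t1')
print(proj('wrist',[(.4393,-.1264,.04)],s))
E
```

```text
fuse [0.5847 0.0012] 102.9 4 [286.5 181.5]
fuse [0.4365 0.0084] 107.7 4 [283.5 242.5]
fuse [0.4294 0.2277] 57.5 4 [190.5 245.5]
fuse [0.4262 0.1055] 77.2 6 [242.1667 246.8333]
[[282.5494 210.4035]]
```

View pics/w1.png

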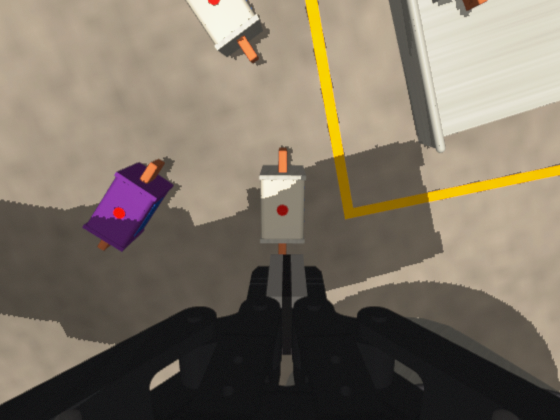

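The fuse hasn't moved: it's at (282,210), exactly where predicted. The fingers were still closing when the lift began, so I'll retry with the gripper pre-closed to about 0.65 and a longer hold.

```bash
python3 - <<'E'
from h import *
show((.439,-.1264,.036,74),(.439,-.1264,.12,74))
E
```

```text
at 3.2667 [ 0.4399 -0.1254  0.1303] [179.9179   0.0077  74.1112] gap 0.00013380068147564368
(0.439, -0.1264, 0.036, 74) d [-0.003  -0.0018  0.2358] a [0.0018 0.0002 0.0025]
(0.439, -0.1264, 0.12, 74) d [-0.003  -0.0015  0.0258] a [0.0018 0.0002 0.0025]
```

Request:
{"fn": "drive_tool", "kwargs": {
  "targets": [
    {"grip":0.7,"dx":0,"dy":0,"dz":0,"ax":0,"ay":0,"az":0},
    {"grip":0.7,"dx":0,"dy":0,"dz":0,"ax":0,"ay":0,"az":0},
    {"grip":0.7,"dx":0,"dy":0,"dz":0,"ax":0,"ay":0,"az":0},
    {"grip":0.7,"dx":0,"dy":0,"dz":0,"ax":0,"ay":0,"az":0},
    {"grip":0.7,"dx":0,"dy":0,"dz":0,"ax":0,"ay":0,"az":0},
    {"grip":0.7,"dx":0,"dy":0,"dz":0,"ax":0,"ay":0,"az":0},
    {"grip":0.7,"dx":-0.003,"dy":-0.002,"dz":0.236,"ax":0,"ay":0,"az":0},
    {"grip":0.7,"dx":-0.003,"dy":-0.002,"dz":0.236,"ax":0,"ay":0,"az":0},
    {"grip":0.7,"dx":-0.003,"dy":-0.002,"dz":0.236,"ax":0,"ay":0,"az":0},
    {"grip":0.7,"dx":-0.003,"dy":-0.002,"dz":0.236,"ax":0,"ay":0,"az":0},
    {"grip":0.7,"dx":-0.003,"dy":-0.002,"dz":0.236,"ax":0,"ay":0,"az":0},
    {"grip":0,"dx":-0.003,"dy":-0.002,"dz":0.236,"ax":0,"ay":0,"az":0},
    {"grip":0,"dx":-0.003,"dy":-0.002,"dz":0.236,"ax":0,"ay":0,"az":0},
    {"grip":0,"dx":-0.003,"dy":-0.002,"dz":0.236,"ax":0,"ay":0,"az":0},
    {"grip":0,"dx":-0.003,"dy":-0.002,"dz":0.236,"ax":0,"ay":0,"az":0},
    {"grip":0,"dx":-0.003,"dy":-0.002,"dz":0.236,"ax":0,"ay":0,"az":0},
    {"grip":0,"dx":-0.003,"dy":-0.002,"dz":0.236,"ax":0,"ay":0,"az":0},
    {"grip":0,"dx":-0.003,"dy":-0.002,"dz":0.236,"ax":0,"ay":0,"az":0},
    {"grip":0,"dx":-0.003,"dy":-0.002,"dz":0.236,"ax":0,"ay":0,"az":0}
  ]
}}

```text
time: 4.85
ee_pos: [0.4387, -0.1262, 0.0356]
tool_rot: [180.0, 0.0, 74.1]
contact_force: [-0.2, 0.1, 0.3]
finger_gap: 0.0004
finger_force: 0.0
```

```bash
python3 - <<'E'
from h import *
show((.439,-.1264,.12,74),(.646,-.069,.12,91.3),(.646,-.069,.045,91.3),(.646,-.069,.15,91.3),(.4365,.009,.16,107.5))
E
```

```text
at 4.85 [ 0.4387 -0.1262  0.0356] [179.9964   0.0005  74.1252] gap 0.0003858184495756487
(0.439, -0.1264, 0.12, 74) d [-0.0004  0.0009 -0.2111] a [0.0001 0.     0.0028]
(0.646, -0.069, 0.12, 91.3) d [ 0.2792  0.4595 -0.2111] a [ 0.0001  0.     -0.3817]
(0.646, -0.069, 0.045, 91.3) d [ 0.2792  0.4594 -0.0236] a [ 0.0001  0.     -0.3817]
(0.646, -0.069, 0.15, 91.3) d [ 0.2792  0.4595 -0.2861] a [ 0.0001  0.     -0.3817]
(0.4365, 0.009, 0.16, 107.5) d [ 0.3235 -0.0977 -0.3111] a [ 0.0001  0.     -0.7417]
```

```bash
python3 - <<'E'
from h import *
s=save('wrist','w2'); fuses()
e=np.array(s['ee_pos'])
print(proj('wrist',[e,e+[0,0,-.025],(.439,-.1264,.04),(.439,-.1264,0)],s))
E
```

```text
fuse [0.5847 0.0012] 102.9 4 [286.5 181.5]
fuse [0.4365 0.0084] 107.7 4 [283.5 242.5]
fuse [0.4294 0.2277] 57.5 4 [190.5 245.5]
fuse [0.4262 0.1055] 77.2 6 [242.1667 246.8333]
[[286.5521 268.3323]
 [286.5146 246.6642]
 [287.4151 273.1687]
 [287.1909 239.3442]]
```

View pics/w2.png

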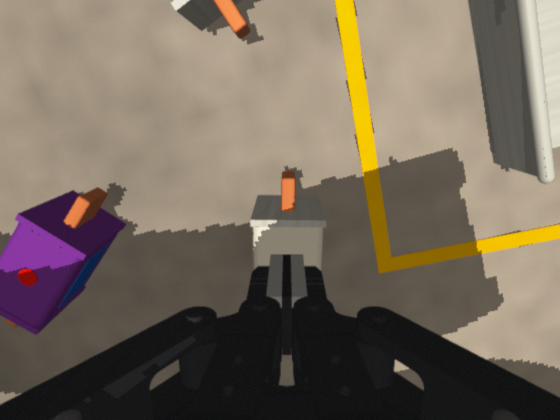

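```bash
python3 - <<'E'
from h import *
e=np.array(get_state()['ee_pos']); u,v=proj('scene',[e])[0].astype(int); print(u,v)
save('scene','s2',(max(0,u-70),max(0,v-65),u+70,v+40),5.5)
print(get_state()['contact_force'],get_state()['qpos'])
E
```

```text
217 238
[-0.4425 -0.5198 -0.098 ] [ 19.035   31.9811 -12.79   126.212   17.1734  23.3925 -23.571 ]
```

View pics/s2.png

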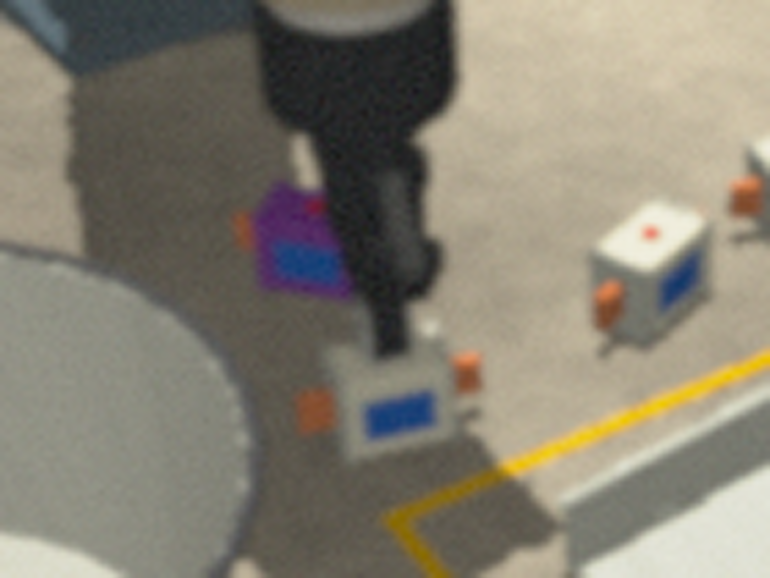

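Request:
{"fn": "drive_tool", "kwargs": {
  "targets": [
    {"grip":0.7,"dx":0,"dy":0,"dz":0,"ax":0,"ay":0,"az":0},
    {"grip":0.7,"dx":0,"dy":0,"dz":0,"ax":0,"ay":0,"az":0},
    {"grip":0.7,"dx":0,"dy":0,"dz":0,"ax":0,"ay":0,"az":0},
    {"grip":0.7,"dx":0,"dy":0,"dz":0,"ax":0,"ay":0,"az":0},
    {"grip":0.7,"dx":0,"dy":0,"dz":0,"ax":0,"ay":0,"az":0},
    {"grip":0.7,"dx":0,"dy":0,"dz":0,"ax":0,"ay":0,"az":0}
  ]
}}

```text
time: 5.5
ee_pos: [0.4387, -0.1261, 0.0355]
tool_rot: [-180.0, -0.0, 74.1]
contact_force: [-0.4, 0.1, 0.5]
finger_gap: 0.0596
finger_force: 0.0
```

```bash
python3 - <<'E'
from h import *
a=save('wrist','w3',None,.7); u,v=217,238
save('scene','s3',(u-70,v-65,u+70,v+40),2.8)
x=cv2.imread('pics/w3.png');y=cv2.imread('pics/s3.png')
y=cv2.resize(y,(392,294)); cv2.imwrite('pics/ws3.png',np.hstack([x,y]))
e=a['ee_pos'];print(e,a['finger_gap'],proj('scene',[e,e+[0,0,-.025]]))
E
```

```text
[ 0.4387 -0.1261  0.0355] 0.05957936512810013 [[217.1085 238.4943]
 [217.8962 246.9111]]
```

View pics/ws3.png

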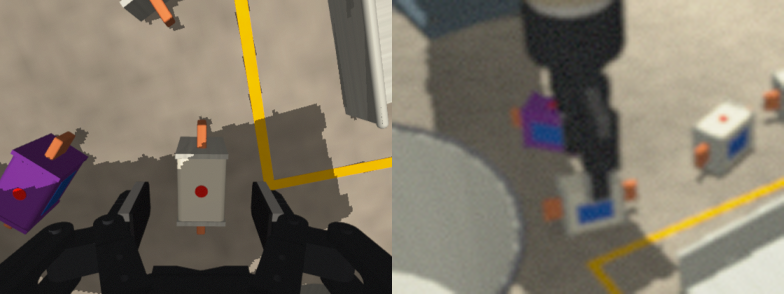

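Request:
{"fn": "drive_tool", "kwargs": {
  "targets": [
    {"grip":0,"dx":0,"dy":0,"dz":0,"ax":0,"ay":0,"az":0},
    {"grip":0,"dx":0,"dy":0,"dz":0,"ax":0,"ay":0,"az":0},
    {"grip":0,"dx":0,"dy":0,"dz":0,"ax":0,"ay":0,"az":0},
    {"grip":0,"dx":0,"dy":0,"dz":0,"ax":0,"ay":0,"az":0}
  ]
}}

```text
time: 5.93
ee_pos: [0.4387, -0.1261, 0.0355]
tool_rot: [-180.0, -0.0, 74.1]
contact_force: [0.0, -0.4, -0.3]
finger_gap: 0.0113
finger_force: 0.0
```

Request:
{"fn": "drive_tool", "kwargs": {
  "targets": [
    {"grip":0,"dx":0,"dy":0,"dz":0,"ax":0,"ay":0,"az":0},
    {"grip":0,"dx":0,"dy":0,"dz":0,"ax":0,"ay":0,"az":0}
  ]
}}

```text
time: 6.1
ee_pos: [0.4387, -0.1261, 0.0355]
tool_rot: [-180.0, -0.0, 74.1]
contact_force: [-0.2, 0.2, -0.0]
finger_gap: -0.0002
finger_force: 0.0
```

```bash
python3 - <<'E'
from h import *
c=camera_info('wrist');M=np.linalg.inv(np.array(c['tool_from_camera']))
for x in(-.011,0,.011):
    for z in(-.03,-.015,0,.015,.025):
        p=M@[x,0,z,1]; print(x,z,c['fx']*p[:2]/p[2]+[c['cx'],c['cy']])
# y-width at open gap 59.6: inner pad pixel sep
for z in(-.03,0,.025):
    p=M@[.011,.0298,z,1];q=M@[.011,-.0298,z,1];print(z,c['fx']*p[:2]/p[2]+[c['cx'],c['cy']],c['fx']*q[:2]/q[2]+[c['cx'],c['cy']])
im=np.load('pics/w3.npy'); cv2.imwrite('pics/w3c.png',cv2.resize(im[200:360,150:420],None,fx=2.9,fy=2.9,interpolation=cv2.INTER_CUBIC)[:,:,::-1])
E
```

```text
-0.011 -0.03 [286.5814 330.4671]
-0.011 -0.015 [286.5532 308.6057]
-0.011 0 [286.5299 290.5104]
-0.011 0.015 [286.5103 275.2854]
-0.011 0.025 [286.4988 266.4096]
0 -0.03 [286.6093 304.482 ]
0 -0.015 [286.5778 284.6682]
0 0 [286.5519 268.3323]
0 0.015 [286.5302 254.6324]
0 0.025 [286.5175 246.6647]
0.011 -0.03 [286.6385 277.2793]
0.011 -0.015 [286.6035 259.7192]
0.011 0 [286.5748 245.3008]
0.011 0.015 [286.5507 233.2501]
0.011 0.025 [286.5368 226.2586]
-0.03 [369.8932 277.3305] [203.3727 277.228 ]
0 [354.9356 245.3446] [218.2065 245.2569]
0.025 [346.0286 226.2977] [227.0394 226.2196]
```

View pics/w3c.png

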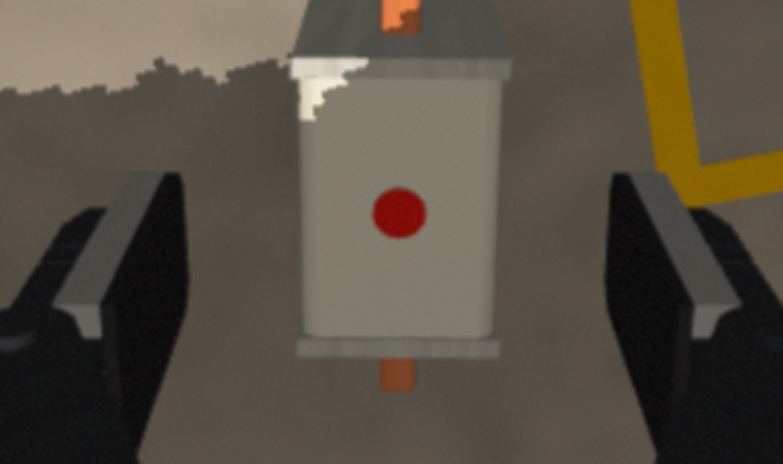

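The picture shows the pad tips at (213,260) and (361,260). The 148 px between them puts the tips about 11 mm *behind* the reported TCP, where the text says 25 mm ahead. So the fingers closed above the fuse, which fits the zero force. I'll go about 36 mm lower and watch the force.

Request:
{"fn": "drive_tool", "kwargs": {
  "targets": [
    {"grip":0.7,"dx":0,"dy":0,"dz":0,"ax":0,"ay":0,"az":0},
    {"grip":0.7,"dx":0,"dy":0,"dz":0,"ax":0,"ay":0,"az":0},
    {"grip":0.7,"dx":0,"dy":0,"dz":0,"ax":0,"ay":0,"az":0},
    {"grip":0.7,"dx":0,"dy":0,"dz":0,"ax":0,"ay":0,"az":0},
    {"grip":0.7,"dx":0,"dy":0,"dz":0,"ax":0,"ay":0,"az":0},
    {"grip":0.7,"dx":0,"dy":0,"dz":0,"ax":0,"ay":0,"az":0},
    {"grip":0.7,"dx":0,"dy":0,"dz":0.03,"ax":0,"ay":0,"az":0},
    {"grip":0.7,"dx":0,"dy":0,"dz":0.06,"ax":0,"ay":0,"az":0},
    {"grip":0.7,"dx":0,"dy":0,"dz":0.09,"ax":0,"ay":0,"az":0},
    {"grip":0.7,"dx":0,"dy":0,"dz":0.09,"ax":0,"ay":0,"az":0},
    {"grip":0,"dx":0,"dy":0,"dz":0.09,"ax":0,"ay":0,"az":0},
    {"grip":0,"dx":0,"dy":0,"dz":0.09,"ax":0,"ay":0,"az":0},
    {"grip":0,"dx":0,"dy":0,"dz":0.09,"ax":0,"ay":0,"az":0},
    {"grip":0,"dx":0,"dy":0,"dz":0.09,"ax":0,"ay":0,"az":0},
    {"grip":0,"dx":0,"dy":0,"dz":0.09,"ax":0,"ay":0,"az":0}
  ]
}}

```text
time: 7.35
ee_pos: [0.439, -0.1262, 0.0002]
tool_rot: [179.9, -0.0, 74.1]
contact_force: [-1.1, -0.1, 7.4]
finger_gap: 0.0294
finger_force: 59.7
```

```bash
python3 - <<'E'
from h import *
show((.439,-.1264,.09,74),(.646,-.069,.09,91.3),(.646,-.069,.012,91.3),(.646,-.069,.12,91.3),(.4365,.009,.12,107.5))
E
```

```text
at 7.35 [ 0.439  -0.1262  0.0002] [179.9419  -0.0029  74.1229] gap 0.029377236237447812
(0.439, -0.1264, 0.09, 74) d [-0.0005  0.0004 -0.2245] a [ 0.0013 -0.0001  0.0027]
(0.646, -0.069, 0.09, 91.3) d [ 0.2791  0.4589 -0.2241] a [ 0.0013  0.0001 -0.3817]
(0.646, -0.069, 0.012, 91.3) d [ 0.2791  0.4587 -0.0291] a [ 0.0013  0.0001 -0.3817]
(0.646, -0.069, 0.12, 91.3) d [ 0.2791  0.459  -0.2991] a [ 0.0013  0.0001 -0.3817]
(0.4365, 0.009, 0.12, 107.5) d [ 0.3234 -0.0981 -0.2996] a [ 0.0013  0.0003 -0.7417]
```

Request:
{"fn": "drive_tool", "kwargs": {
  "targets": [
    {"grip":0,"dx":0,"dy":0,"dz":-0.1,"ax":0,"ay":0,"az":0},
    {"grip":0,"dx":0,"dy":0,"dz":-0.2,"ax":0,"ay":0,"az":0},
    {"grip":0,"dx":0.279,"dy":0.459,"dz":-0.224,"ax":0,"ay":0,"az":-0.382},
    {"grip":0,"dx":0.279,"dy":0.459,"dz":-0.224,"ax":0,"ay":0,"az":-0.382},
    {"grip":0,"dx":0.279,"dy":0.459,"dz":-0.224,"ax":0,"ay":0,"az":-0.382},
    {"grip":0,"dx":0.279,"dy":0.459,"dz":-0.224,"ax":0,"ay":0,"az":-0.382},
    {"grip":0,"dx":0.279,"dy":0.459,"dz":-0.224,"ax":0,"ay":0,"az":-0.382},
    {"grip":0,"dx":0.279,"dy":0.459,"dz":-0.224,"ax":0,"ay":0,"az":-0.382},
    {"grip":0,"dx":0.279,"dy":0.459,"dz":-0.224,"ax":0,"ay":0,"az":-0.382},
    {"grip":0,"dx":0.279,"dy":0.459,"dz":-0.224,"ax":0,"ay":0,"az":-0.382},
    {"grip":0,"dx":0.279,"dy":0.459,"dz":-0.12,"ax":0,"ay":0,"az":-0.382},
    {"grip":0,"dx":0.279,"dy":0.459,"dz":-0.04,"ax":0,"ay":0,"az":-0.382},
    {"grip":0,"dx":0.279,"dy":0.459,"dz":-0.02,"ax":0,"ay":0,"az":-0.382},
    {"grip":0,"dx":0.279,"dy":0.459,"dz":-0.02,"ax":0,"ay":0,"az":-0.382},
    {"grip":0.5,"dx":0.279,"dy":0.459,"dz":-0.02,"ax":0,"ay":0,"az":-0.382},
    {"grip":0.5,"dx":0.279,"dy":0.459,"dz":-0.02,"ax":0,"ay":0,"az":-0.382},
    {"grip":0.5,"dx":0.279,"dy":0.459,"dz":-0.02,"ax":0,"ay":0,"az":-0.382},
    {"grip":0.5,"dx":0.279,"dy":0.459,"dz":-0.12,"ax":0,"ay":0,"az":-0.382},
    {"grip":0.5,"dx":0.279,"dy":0.459,"dz":-0.22,"ax":0,"ay":0,"az":-0.382},
    {"grip":0.7,"dx":0.279,"dy":0.459,"dz":-0.3,"ax":0,"ay":0,"az":-0.382}
  ]
}}

```text
time: 9.02
ee_pos: [0.6461, -0.0689, 0.1225]
tool_rot: [179.9, -0.0, 91.3]
contact_force: [1.8, 0.1, 0.5]
finger_gap: 0.0533
finger_force: 0.0
```

```bash
python3 - <<'E'
from h import *
fuses('t2'); show((.436,.009,.12,107.5),(.436,.009,.006,107.5))
E
```

```text
fuse [0.5847 0.0012] 103.2 4 [286.5 181.5]
fuse [0.4365 0.0084] 108.0 4 [283.5 242.5]
fuse [0.4294 0.2277] 57.3 4 [190.5 245.5]
fuse [0.4262 0.1055] 76.9 6 [242.1667 246.8333]
at 9.0667 [ 0.6493 -0.0689  0.129 ] [179.4125   0.0364  91.3026] gap 0.05923192202633664
(0.436, 0.009, 0.12, 107.5) d [ 0.2067 -0.5289  0.0171] a [ 0.0129  0.0026 -0.3599]
(0.436, 0.009, 0.006, 107.5) d [ 0.2069 -0.5318  0.302 ] a [ 0.0129  0.0026 -0.3599]
```

Request:
{"fn": "drive_tool", "kwargs": {
  "targets": [
    {"grip":0.7,"dx":0.207,"dy":-0.52,"dz":0,"ax":0,"ay":0,"az":-0.36},
    {"grip":0.7,"dx":0.207,"dy":-0.52,"dz":0,"ax":0,"ay":0,"az":-0.36},
    {"grip":0.7,"dx":0.207,"dy":-0.52,"dz":0,"ax":0,"ay":0,"az":-0.36},
    {"grip":0.7,"dx":0.207,"dy":-0.52,"dz":0,"ax":0,"ay":0,"az":-0.36},
    {"grip":0.7,"dx":0.207,"dy":-0.52,"dz":0,"ax":0,"ay":0,"az":-0.36},
    {"grip":0.7,"dx":0.207,"dy":-0.52,"dz":0,"ax":0,"ay":0,"az":-0.36},
    {"grip":0.7,"dx":0.207,"dy":-0.52,"dz":0.06,"ax":0,"ay":0,"az":-0.36},
    {"grip":0.7,"dx":0.207,"dy":-0.52,"dz":0.15,"ax":0,"ay":0,"az":-0.36},
    {"grip":0.7,"dx":0.207,"dy":-0.52,"dz":0.23,"ax":0,"ay":0,"az":-0.36},
    {"grip":0.7,"dx":0.207,"dy":-0.52,"dz":0.285,"ax":0,"ay":0,"az":-0.36},
    {"grip":0.7,"dx":0.207,"dy":-0.52,"dz":0.285,"ax":0,"ay":0,"az":-0.36},
    {"grip":0,"dx":0.207,"dy":-0.52,"dz":0.285,"ax":0,"ay":0,"az":-0.36},
    {"grip":0,"dx":0.207,"dy":-0.52,"dz":0.285,"ax":0,"ay":0,"az":-0.36},
    {"grip":0,"dx":0.207,"dy":-0.52,"dz":0.285,"ax":0,"ay":0,"az":-0.36},
    {"grip":0,"dx":0.207,"dy":-0.52,"dz":0.285,"ax":0,"ay":0,"az":-0.36},
    {"grip":0,"dx":0.207,"dy":-0.52,"dz":0.285,"ax":0,"ay":0,"az":-0.36},
    {"grip":0,"dx":0.207,"dy":-0.52,"dz":0.285,"ax":0,"ay":0,"az":-0.36}
  ]
}}

```text
time: 10.48
ee_pos: [0.4369, 0.009, 0.0071]
tool_rot: [179.8, 0.0, 107.5]
contact_force: [-1.6, -0.1, 9.7]
finger_gap: 0.0289
finger_force: 60.4
```

```bash
python3 - <<'E'
from h import *
fuses(); show((.646,.013,.09,91.3),(.646,.013,.014,91.3),(.646,.013,.12,91.3))
E
```

```text
fuse [ 0.6443 -0.0698] 91.8 5 [315.8 157.6]
fuse [ 0.6359 -0.04  ] 99.2 2 [303.5 161. ]
fuse [0.4294 0.2277] 57.5 4 [190.5 245.5]
fuse [0.4262 0.1055] 77.2 6 [242.1667 246.8333]
at 10.5333 [0.4369 0.009  0.0071] [179.8361   0.0431 107.4914] gap 0.028954352638319008
(0.646, 0.013, 0.09, 91.3) d [-0.1476  0.5021 -0.2056] a [0.0038 0.0004 0.3598]
(0.646, 0.013, 0.014, 91.3) d [-0.1475  0.5016 -0.0156] a [0.0038 0.0004 0.3598]
(0.646, 0.013, 0.12, 91.3) d [-0.1477  0.5023 -0.2806] a [0.0038 0.0004 0.3598]
```

Request:
{"fn": "drive_tool", "kwargs": {
  "targets": [
    {"grip":0,"dx":0,"dy":0,"dz":-0.1,"ax":0,"ay":0,"az":0},
    {"grip":0,"dx":0,"dy":0,"dz":-0.2,"ax":0,"ay":0,"az":0},
    {"grip":0,"dx":-0.148,"dy":0.502,"dz":-0.206,"ax":0,"ay":0,"az":0.36},
    {"grip":0,"dx":-0.148,"dy":0.502,"dz":-0.206,"ax":0,"ay":0,"az":0.36},
    {"grip":0,"dx":-0.148,"dy":0.502,"dz":-0.206,"ax":0,"ay":0,"az":0.36},
    {"grip":0,"dx":-0.148,"dy":0.502,"dz":-0.206,"ax":0,"ay":0,"az":0.36},
    {"grip":0,"dx":-0.148,"dy":0.502,"dz":-0.206,"ax":0,"ay":0,"az":0.36},
    {"grip":0,"dx":-0.148,"dy":0.502,"dz":-0.206,"ax":0,"ay":0,"az":0.36},
    {"grip":0,"dx":-0.148,"dy":0.502,"dz":-0.206,"ax":0,"ay":0,"az":0.36},
    {"grip":0,"dx":-0.148,"dy":0.502,"dz":-0.206,"ax":0,"ay":0,"az":0.36},
    {"grip":0,"dx":-0.148,"dy":0.502,"dz":-0.12,"ax":0,"ay":0,"az":0.36},
    {"grip":0,"dx":-0.148,"dy":0.502,"dz":-0.04,"ax":0,"ay":0,"az":0.36},
    {"grip":0,"dx":-0.148,"dy":0.502,"dz":-0.018,"ax":0,"ay":0,"az":0.36},
    {"grip":0,"dx":-0.148,"dy":0.502,"dz":-0.018,"ax":0,"ay":0,"az":0.36},
    {"grip":0.5,"dx":-0.148,"dy":0.502,"dz":-0.018,"ax":0,"ay":0,"az":0.36},
    {"grip":0.5,"dx":-0.148,"dy":0.502,"dz":-0.018,"ax":0,"ay":0,"az":0.36},
    {"grip":0.5,"dx":-0.148,"dy":0.502,"dz":-0.018,"ax":0,"ay":0,"az":0.36},
    {"grip":0.5,"dx":-0.148,"dy":0.502,"dz":-0.12,"ax":0,"ay":0,"az":0.36},
    {"grip":0.5,"dx":-0.148,"dy":0.502,"dz":-0.22,"ax":0,"ay":0,"az":0.36},
    {"grip":0.7,"dx":-0.148,"dy":0.502,"dz":-0.28,"ax":0,"ay":0,"az":0.36}
  ]
}}

```text
time: 12.2
ee_pos: [0.6462, 0.0134, 0.1216]
tool_rot: [179.8, -0.0, 91.3]
contact_force: [1.3, 0.8, 0.1]
finger_gap: 0.0532
finger_force: 0.0
```

```bash
cat >> h.py <<'E'
def rel(b,*ws):
    "from commanded base (x,y,z,yaw)"
    R0=R.from_euler('xyz',(180,0,b[3]),degrees=True)
    for w in ws:
        d=R0.inv().apply(np.array(w[:3])-b[:3])/.4
        print(w,'d',d.round(3),'az',round(-(w[3]-b[3])/45,3))
E
python3 - <<'E'
from h import *
fuses(); s=get_state(); print(s['ee_pos'],s['tool_rot'])
rel((.646,.013,.12,91.3),(.4262,.106,.12,77.2),(.4262,.106,.006,77.2))
E
```

```text
fuse [0.5847 0.0012] 111.1 4 [286.5 181.5]
fuse [0.4294 0.2277] 57.3 4 [190.5 245.5]
fuse [0.4262 0.1055] 76.9 6 [242.1667 246.8333]
[0.6483 0.0137 0.1257] [179.4713  -0.0387  91.3096]
(0.4262, 0.106, 0.12, 77.2) d [ 0.245 -0.544 -0.   ] az 0.313
(0.4262, 0.106, 0.006, 77.2) d [ 0.245 -0.544  0.285] az 0.313
```

Request:
{"fn": "drive_tool", "kwargs": {
  "targets": [
    {"grip":0.7,"dx":0.245,"dy":-0.544,"dz":0,"ax":0,"ay":0,"az":0.313},
    {"grip":0.7,"dx":0.245,"dy":-0.544,"dz":0,"ax":0,"ay":0,"az":0.313},
    {"grip":0.7,"dx":0.245,"dy":-0.544,"dz":0,"ax":0,"ay":0,"az":0.313},
    {"grip":0.7,"dx":0.245,"dy":-0.544,"dz":0,"ax":0,"ay":0,"az":0.313},
    {"grip":0.7,"dx":0.245,"dy":-0.544,"dz":0,"ax":0,"ay":0,"az":0.313},
    {"grip":0.7,"dx":0.245,"dy":-0.544,"dz":0,"ax":0,"ay":0,"az":0.313},
    {"grip":0.7,"dx":0.245,"dy":-0.544,"dz":0,"ax":0,"ay":0,"az":0.313},
    {"grip":0.7,"dx":0.245,"dy":-0.544,"dz":0.06,"ax":0,"ay":0,"az":0.313},
    {"grip":0.7,"dx":0.245,"dy":-0.544,"dz":0.15,"ax":0,"ay":0,"az":0.313},
    {"grip":0.7,"dx":0.245,"dy":-0.544,"dz":0.23,"ax":0,"ay":0,"az":0.313},
    {"grip":0.7,"dx":0.245,"dy":-0.544,"dz":0.285,"ax":0,"ay":0,"az":0.313},
    {"grip":0.7,"dx":0.245,"dy":-0.544,"dz":0.285,"ax":0,"ay":0,"az":0.313},
    {"grip":0,"dx":0.245,"dy":-0.544,"dz":0.285,"ax":0,"ay":0,"az":0.313},
    {"grip":0,"dx":0.245,"dy":-0.544,"dz":0.285,"ax":0,"ay":0,"az":0.313},
    {"grip":0,"dx":0.245,"dy":-0.544,"dz":0.285,"ax":0,"ay":0,"az":0.313},
    {"grip":0,"dx":0.245,"dy":-0.544,"dz":0.285,"ax":0,"ay":0,"az":0.313},
    {"grip":0,"dx":0.245,"dy":-0.544,"dz":0.285,"ax":0,"ay":0,"az":0.313},
    {"grip":0,"dx":0.245,"dy":-0.544,"dz":0.285,"ax":0,"ay":0,"az":0.313}
  ]
}}

```text
time: 13.75
ee_pos: [0.4264, 0.1061, 0.005]
tool_rot: [179.9, -0.1, 77.2]
contact_force: [-1.4, -0.2, 9.8]
finger_gap: 0.0291
finger_force: 60.4
```

```bash
python3 - <<'E'
from h import *
fuses(); show((.701,-.069,.09,91.3),(.701,-.069,.013,91.3),(.701,-.069,.12,91.3))
E
```

```text
fuse [0.6453 0.0125] 90.7 5 [281.8 157.4]
fuse [ 0.6443 -0.0698] 91.8 5 [315.8 157.6]
fuse [ 0.6359 -0.04  ] 91.3 2 [303.5 161. ]
fuse [0.5847 0.0012] 102.7 4 [286.5 181.5]
at 13.8 [0.4264 0.1061 0.0051] [179.8549  -0.0773  77.2105] gap 0.02915588416001715
(0.701, -0.069, 0.09, 91.3) d [-0.2747  0.7668 -0.2108] a [ 0.0034 -0.0013 -0.3131]
(0.701, -0.069, 0.013, 91.3) d [-0.2749  0.7663 -0.0183] a [ 0.0034 -0.0013 -0.3131]
(0.701, -0.069, 0.12, 91.3) d [-0.2746  0.767  -0.2858] a [ 0.0034 -0.0013 -0.3131]
```

Request:
{"fn": "drive_tool", "kwargs": {
  "targets": [
    {"grip":0,"dx":0,"dy":0,"dz":-0.1,"ax":0,"ay":0,"az":0},
    {"grip":0,"dx":0,"dy":0,"dz":-0.2,"ax":0,"ay":0,"az":0},
    {"grip":0,"dx":-0.275,"dy":0.767,"dz":-0.22,"ax":0,"ay":0,"az":-0.313},
    {"grip":0,"dx":-0.275,"dy":0.767,"dz":-0.22,"ax":0,"ay":0,"az":-0.313},
    {"grip":0,"dx":-0.275,"dy":0.767,"dz":-0.22,"ax":0,"ay":0,"az":-0.313},
    {"grip":0,"dx":-0.275,"dy":0.767,"dz":-0.22,"ax":0,"ay":0,"az":-0.313},
    {"grip":0,"dx":-0.275,"dy":0.767,"dz":-0.22,"ax":0,"ay":0,"az":-0.313},
    {"grip":0,"dx":-0.275,"dy":0.767,"dz":-0.22,"ax":0,"ay":0,"az":-0.313},
    {"grip":0,"dx":-0.275,"dy":0.767,"dz":-0.22,"ax":0,"ay":0,"az":-0.313},
    {"grip":0,"dx":-0.275,"dy":0.767,"dz":-0.22,"ax":0,"ay":0,"az":-0.313},
    {"grip":0,"dx":-0.275,"dy":0.767,"dz":-0.22,"ax":0,"ay":0,"az":-0.313},
    {"grip":0,"dx":-0.275,"dy":0.767,"dz":-0.22,"ax":0,"ay":0,"az":-0.313},
    {"grip":0,"dx":-0.275,"dy":0.767,"dz":-0.12,"ax":0,"ay":0,"az":-0.313},
    {"grip":0,"dx":-0.275,"dy":0.767,"dz":-0.04,"ax":0,"ay":0,"az":-0.313},
    {"grip":0,"dx":-0.275,"dy":0.767,"dz":-0.018,"ax":0,"ay":0,"az":-0.313},
    {"grip":0,"dx":-0.275,"dy":0.767,"dz":-0.018,"ax":0,"ay":0,"az":-0.313},
    {"grip":0.5,"dx":-0.275,"dy":0.767,"dz":-0.018,"ax":0,"ay":0,"az":-0.313},
    {"grip":0.5,"dx":-0.275,"dy":0.767,"dz":-0.018,"ax":0,"ay":0,"az":-0.313},
    {"grip":0.5,"dx":-0.275,"dy":0.767,"dz":-0.018,"ax":0,"ay":0,"az":-0.313},
    {"grip":0.5,"dx":-0.275,"dy":0.767,"dz":-0.1,"ax":0,"ay":0,"az":-0.313}
  ]
}}

```text
time: 15.47
ee_pos: [0.6966, -0.0691, 0.0387]
tool_rot: [-179.5, -0.0, 91.4]
contact_force: [-1.3, -0.0, -1.4]
finger_gap: 0.0424
finger_force: 0.0
```

```bash
python3 - <<'E'
from h import *
fuses(); s=get_state(); print(s['ee_pos'],s['tool_rot'])
rel((.701,-.069,.045,91.3),(.4292,.2281,.14,57.5),(.4292,.2281,.006,57.5))
E
```

```text
fuse [0.645  0.0133] 90.7 4 [281.5 157.5]
fuse [ 0.6446 -0.0703] 96.3 6 [316.  157.5]
fuse [0.5847 0.0012] 102.9 4 [286.5 181.5]
fuse [0.4294 0.2277] 57.6 4 [190.5 245.5]
[ 0.7015 -0.0689  0.0488] [179.836    0.0033  91.3248]
(0.4292, 0.2281, 0.14, 57.5) d [ 0.758 -0.662 -0.238] az 0.751
(0.4292, 0.2281, 0.006, 57.5) d [ 0.758 -0.662  0.097] az 0.751
```

Request:
{"fn": "drive_tool", "kwargs": {
  "targets": [
    {"grip":0.5,"dx":0,"dy":0,"dz":-0.1,"ax":0,"ay":0,"az":0},
    {"grip":0.5,"dx":0,"dy":0,"dz":-0.2,"ax":0,"ay":0,"az":0},
    {"grip":0.7,"dx":0.758,"dy":-0.662,"dz":-0.238,"ax":0,"ay":0,"az":0.751},
    {"grip":0.7,"dx":0.758,"dy":-0.662,"dz":-0.238,"ax":0,"ay":0,"az":0.751},
    {"grip":0.7,"dx":0.758,"dy":-0.662,"dz":-0.238,"ax":0,"ay":0,"az":0.751},
    {"grip":0.7,"dx":0.758,"dy":-0.662,"dz":-0.238,"ax":0,"ay":0,"az":0.751},
    {"grip":0.7,"dx":0.758,"dy":-0.662,"dz":-0.238,"ax":0,"ay":0,"az":0.751},
    {"grip":0.7,"dx":0.758,"dy":-0.662,"dz":-0.238,"ax":0,"ay":0,"az":0.751},
    {"grip":0.7,"dx":0.758,"dy":-0.662,"dz":-0.238,"ax":0,"ay":0,"az":0.751},
    {"grip":0.7,"dx":0.758,"dy":-0.662,"dz":-0.238,"ax":0,"ay":0,"az":0.751},
    {"grip":0.7,"dx":0.758,"dy":-0.662,"dz":-0.238,"ax":0,"ay":0,"az":0.751},
    {"grip":0.7,"dx":0.758,"dy":-0.662,"dz":-0.238,"ax":0,"ay":0,"az":0.751},
    {"grip":0.7,"dx":0.758,"dy":-0.662,"dz":-0.238,"ax":0,"ay":0,"az":0.751},
    {"grip":0.7,"dx":0.758,"dy":-0.662,"dz":-0.16,"ax":0,"ay":0,"az":0.751},
    {"grip":0.7,"dx":0.758,"dy":-0.662,"dz":-0.07,"ax":0,"ay":0,"az":0.751},
    {"grip":0.7,"dx":0.758,"dy":-0.662,"dz":0.02,"ax":0,"ay":0,"az":0.751},
    {"grip":0.7,"dx":0.758,"dy":-0.662,"dz":0.097,"ax":0,"ay":0,"az":0.751},
    {"grip":0.7,"dx":0.758,"dy":-0.662,"dz":0.097,"ax":0,"ay":0,"az":0.751}
  ]
}}

```text
time: 17.02
ee_pos: [0.4267, 0.2267, 0.0009]
tool_rot: [-179.8, 0.3, 57.6]
contact_force: [-0.6, -0.1, 0.0]
finger_gap: 0.0595
finger_force: 0.0
```

Request:
{"fn": "drive_tool", "kwargs": {
  "targets": [
    {"grip":0,"dx":0,"dy":0,"dz":0,"ax":0,"ay":0,"az":0},
    {"grip":0,"dx":0,"dy":0,"dz":0,"ax":0,"ay":0,"az":0},
    {"grip":0,"dx":0,"dy":0,"dz":0,"ax":0,"ay":0,"az":0},
    {"grip":0,"dx":0,"dy":0,"dz":0,"ax":0,"ay":0,"az":0},
    {"grip":0,"dx":0,"dy":0,"dz":0,"ax":0,"ay":0,"az":0},
    {"grip":0,"dx":0,"dy":0,"dz":-0.1,"ax":0,"ay":0,"az":0},
    {"grip":0,"dx":0,"dy":0,"dz":-0.2,"ax":0,"ay":0,"az":0},
    {"grip":0,"dx":0,"dy":0,"dz":-0.3,"ax":0,"ay":0,"az":0},
    {"grip":0,"dx":0,"dy":0,"dz":-0.36,"ax":0,"ay":0,"az":0},
    {"grip":0,"dx":0,"dy":0,"dz":-0.36,"ax":0,"ay":0,"az":0}
  ]
}}

```text
time: 17.85
ee_pos: [0.4312, 0.2294, 0.1549]
tool_rot: [179.7, -0.5, 57.5]
contact_force: [0.4, 0.2, -0.6]
finger_gap: 0.029
finger_force: 59.9
```

```bash
python3 - <<'E'
from h import *
fuses('t4'); s=get_state(); print(s['ee_pos'],s['tool_rot'],s['finger_gap'])
rel((.4292,.2281,.15,57.5),(.701,.013,.15,91.3),(.701,.013,.013,91.3))
E
```

```text
fuse [ 0.7005 -0.069 ] 91.3 5 [315.2 135.6]
fuse [0.6453 0.0125] 90.7 5 [281.8 157.4]
fuse [ 0.644  -0.0703] 91.8 4 [316.   157.75]
fuse [0.5847 0.0012] 102.9 4 [286.5 181.5]
[0.4304 0.2287 0.1524] [179.7846  -0.37    57.4809] 0.028936690299238545
(0.701, 0.013, 0.15, 91.3) d [-0.088  0.862  0.   ] az -0.751
(0.701, 0.013, 0.013, 91.3) d [-0.088  0.862  0.343] az -0.751
```

Request:
{"fn": "drive_tool", "kwargs": {
  "targets": [
    {"grip":0,"dx":-0.088,"dy":0.862,"dz":0,"ax":0,"ay":0,"az":-0.751},
    {"grip":0,"dx":-0.088,"dy":0.862,"dz":0,"ax":0,"ay":0,"az":-0.751},
    {"grip":0,"dx":-0.088,"dy":0.862,"dz":0,"ax":0,"ay":0,"az":-0.751},
    {"grip":0,"dx":-0.088,"dy":0.862,"dz":0,"ax":0,"ay":0,"az":-0.751},
    {"grip":0,"dx":-0.088,"dy":0.862,"dz":0,"ax":0,"ay":0,"az":-0.751},
    {"grip":0,"dx":-0.088,"dy":0.862,"dz":0,"ax":0,"ay":0,"az":-0.751},
    {"grip":0,"dx":-0.088,"dy":0.862,"dz":0,"ax":0,"ay":0,"az":-0.751},
    {"grip":0,"dx":-0.088,"dy":0.862,"dz":0,"ax":0,"ay":0,"az":-0.751},
    {"grip":0,"dx":-0.088,"dy":0.862,"dz":0,"ax":0,"ay":0,"az":-0.751},
    {"grip":0,"dx":-0.088,"dy":0.862,"dz":0,"ax":0,"ay":0,"az":-0.751},
    {"grip":0,"dx":-0.088,"dy":0.862,"dz":0,"ax":0,"ay":0,"az":-0.751},
    {"grip":0,"dx":-0.088,"dy":0.862,"dz":0.08,"ax":0,"ay":0,"az":-0.751},
    {"grip":0,"dx":-0.088,"dy":0.862,"dz":0.16,"ax":0,"ay":0,"az":-0.751},
    {"grip":0,"dx":-0.088,"dy":0.862,"dz":0.25,"ax":0,"ay":0,"az":-0.751},
    {"grip":0,"dx":-0.088,"dy":0.862,"dz":0.31,"ax":0,"ay":0,"az":-0.751},
    {"grip":0,"dx":-0.088,"dy":0.862,"dz":0.342,"ax":0,"ay":0,"az":-0.751},
    {"grip":0,"dx":-0.088,"dy":0.862,"dz":0.342,"ax":0,"ay":0,"az":-0.751},
    {"grip":0.5,"dx":-0.088,"dy":0.862,"dz":0.342,"ax":0,"ay":0,"az":-0.751},
    {"grip":0.5,"dx":-0.088,"dy":0.862,"dz":0.342,"ax":0,"ay":0,"az":-0.751},
    {"grip":0.5,"dx":-0.088,"dy":0.862,"dz":0.342,"ax":0,"ay":0,"az":-0.751}
  ]
}}

```text
time: 19.57
ee_pos: [0.7008, 0.0138, 0.0128]
tool_rot: [179.9, -0.0, 91.4]
contact_force: [0.6, -0.3, -0.4]
finger_gap: 0.0428
finger_force: 0.0
```

Request:
{"fn": "drive_tool", "kwargs": {
  "targets": [
    {"grip":0.5,"dx":0,"dy":0,"dz":-0.1,"ax":0,"ay":0,"az":0},
    {"grip":0.5,"dx":0,"dy":0,"dz":-0.2,"ax":0,"ay":0,"az":0},
    {"grip":0.5,"dx":0,"dy":0,"dz":-0.3,"ax":0,"ay":0,"az":0},
    {"grip":0.5,"dx":0.5,"dy":-0.143,"dz":-0.4,"ax":0,"ay":0,"az":0},
    {"grip":0.5,"dx":0.5,"dy":-0.143,"dz":-0.4,"ax":0,"ay":0,"az":0},
    {"grip":0.5,"dx":0.5,"dy":-0.143,"dz":-0.4,"ax":0,"ay":0,"az":0},
    {"grip":0.5,"dx":0.5,"dy":-0.143,"dz":-0.4,"ax":0,"ay":0,"az":0},
    {"grip":0.5,"dx":0.5,"dy":-0.143,"dz":-0.4,"ax":0,"ay":0,"az":0},
    {"grip":0.5,"dx":0.5,"dy":-0.143,"dz":-0.4,"ax":0,"ay":0,"az":0},
    {"grip":0.5,"dx":0.5,"dy":-0.143,"dz":-0.4,"ax":0,"ay":0,"az":0}
  ]
}}

```text
time: 20.4
ee_pos: [0.6374, 0.2168, 0.1736]
tool_rot: [179.9, -0.2, 91.7]
contact_force: [-0.1, -1.4, 0.2]
finger_gap: 0.043
finger_force: 0.0
```

```bash
python3 - <<'E'
from h import *
fuses('t5'); s=get_state(); print(s['time'],s['ee_pos'],s['tool_rot'],s['qpos'])
im=np.load('pics/t5.npy'); cv2.imwrite('pics/t5.png',cv2.resize(im[90:300,140:420],None,fx=2.8,fy=2.8,interpolation=cv2.INTER_CUBIC)[:,:,::-1])
E
```

```text
fuse [0.7012 0.0133] 91.3 4 [281.5 135.5]
fuse [ 0.7005 -0.069 ] 91.3 5 [315.2 135.6]
fuse [ 0.644  -0.0703] 91.8 4 [316.   157.75]
20.45 [0.6384 0.2134 0.1728] [179.9329  -0.0284  91.4975] [ -7.6795  36.8379 -25.7788  86.0511  17.3487  61.0156 -35.9035]
```

View pics/t5.png

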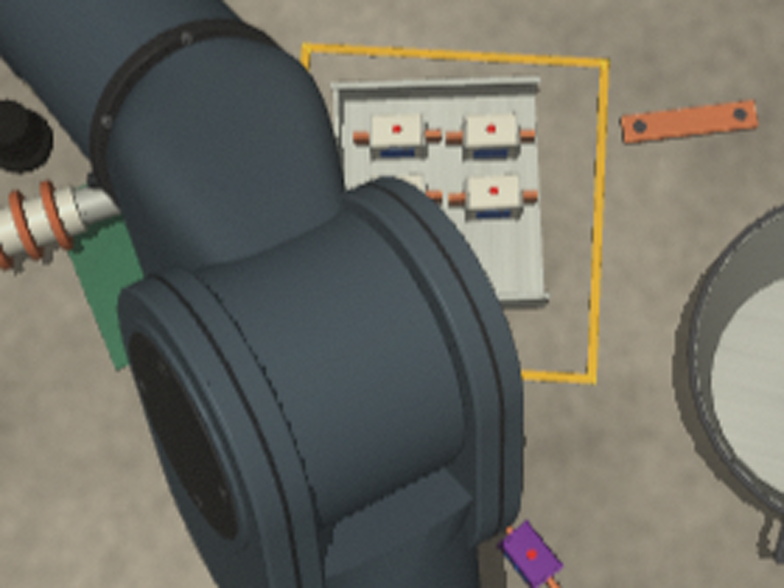

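All five fuses are accounted for: four at the slots I chose, with fuse5 hidden under the arm. Before turning for the handle, I'll fit a quick kinematic model to check that the pour is feasible.

```bash
cat > kin.py <<'E'
import numpy as np, itertools
from scipy.spatial.transform import Rotation as R
from scipy.optimize import least_squares
S=[([59.715,33.034,1.424,82.388,-.861,64.687,-3.236],(.29,-.609,.2252),(-179.902,.004,25.486)),
([19.035,31.9811,-12.79,126.212,17.1734,23.3925,-23.571],(.4387,-.1262,.0356),(179.996,0,74.125)),
([-7.6795,36.8379,-25.7788,86.0511,17.3487,61.0156,-35.9035],(.6384,.2134,.1728),(179.933,-.03,91.4975))]
def fk(q,sg,L,o):
    q=np.radians(q)*sg
    d1,a1,d3,a3,d5,a5,d7=L
    Rm=R.from_euler('z',q[0]); p=np.array([0,0,d1])+Rm.apply([a1,0,0])
    Rm=Rm*R.from_euler('y',q[1]); Rm=Rm*R.from_euler('z',q[2]); p=p+Rm.apply([a3,0,d3])
    Rm=Rm*R.from_euler('y',q[3]); Rm=Rm*R.from_euler('z',q[4]); p=p+Rm.apply([a5,0,d5])
    Rm=Rm*R.from_euler('y',q[5]); Rm=Rm*R.from_euler('z',q[6]+o); p=p+Rm.apply([0,0,d7]); return p,Rm
def fit():
    best=None
    for t in itertools.product([1,-1],repeat=4):
        sg=np.array([t[0],1,t[1],1,t[2],1,t[3]])
        for o in(0,np.pi/2,np.pi,-np.pi/2):
            def f(L):
                r=[]
                for q,p,e in S:
                    P,Rm=fk(q,sg,L,o); r+=list(P-p)+list(.3*(R.from_euler('xyz',e,degrees=True).inv()*Rm).as_rotvec())
                return np.r_[r,1e-3*L[[1,3,5]]]
            s=least_squares(f,[.3,0,.4,0,.4,0,.2])
            if best is None or s.cost<best[0]: best=(s.cost,sg,s.x,o)
    return best
if __name__=='__main__': 
    np.set_printoptions(suppress=True,precision=4); print(fit())
E
python3 kin.py; python3 - <<'E'
from h import *
rel((.6393,.2117,.173,91.4),(.6438,.17,.16,136))
E
```

```text
(np.float64(0.001444840317975596), array([-1,  1, -1,  1, -1,  1, -1]), array([ 3.4296,  0.1985,  0.4079, -0.097 ,  0.3911,  0.0268,  3.4169]), 1.5707963267948966)
(0.6438, 0.17, 0.16, 136) d [-0.104  0.009  0.032] az -0.991
```

Request:
{"fn": "drive_tool", "kwargs": {
  "targets": [
    {"grip":0.6,"dx":-0.104,"dy":0.009,"dz":0.032,"ax":0,"ay":0,"az":-0.991},
    {"grip":0.6,"dx":-0.104,"dy":0.009,"dz":0.032,"ax":0,"ay":0,"az":-0.991},
    {"grip":0.6,"dx":-0.104,"dy":0.009,"dz":0.032,"ax":0,"ay":0,"az":-0.991},
    {"grip":0.6,"dx":-0.104,"dy":0.009,"dz":0.032,"ax":0,"ay":0,"az":-0.991},
    {"grip":0.6,"dx":-0.104,"dy":0.009,"dz":0.032,"ax":0,"ay":0,"az":-0.991},
    {"grip":0.6,"dx":-0.104,"dy":0.009,"dz":0.032,"ax":0,"ay":0,"az":-0.991},
    {"grip":0.6,"dx":-0.104,"dy":0.009,"dz":0.032,"ax":0,"ay":0,"az":-0.991},
    {"grip":0.6,"dx":-0.104,"dy":0.009,"dz":0.032,"ax":0,"ay":0,"az":-0.991},
    {"grip":0.6,"dx":-0.104,"dy":0.009,"dz":0.032,"ax":0,"ay":0,"az":-0.991},
    {"grip":0.6,"dx":-0.104,"dy":0.009,"dz":0.032,"ax":0,"ay":0,"az":-0.991}
  ]
}}

```text
time: 21.28
ee_pos: [0.6436, 0.1696, 0.1591]
tool_rot: [-180.0, 0.0, 135.7]
contact_force: [-0.1, 0.3, 0.7]
finger_gap: 0.0513
finger_force: 0.0
```

```bash
python3 - <<'E'
from h import *
s=get_state(); print(s['time'],s['ee_pos'],s['tool_rot'],s['qpos'])
show((.6438,.0741,.16,181.3),(.6438,.0741,.045,181.3))
E
```

```text
21.2833 [0.6436 0.1696 0.1591] [-179.989     0.0127  135.6972] [  2.4263  39.0893 -37.3264  87.8891  25.7241  61.8155   4.6823]
at 21.2833 [0.6436 0.1696 0.1591] [-179.989     0.0127  135.6972] gap 0.05132574789624749
(0.6438, 0.0741, 0.16, 181.3) d [-0.1671 -0.1704 -0.0023] a [-0.0003  0.0002 -1.0134]
(0.6438, 0.0741, 0.045, 181.3) d [-0.1671 -0.1704  0.2852] a [-0.0003  0.0002 -1.0134]
```

Request:
{"fn": "drive_tool", "kwargs": {
  "targets": [
    {"grip":0.6,"dx":-0.167,"dy":-0.17,"dz":0,"ax":0,"ay":0,"az":-1},
    {"grip":0.6,"dx":-0.167,"dy":-0.17,"dz":0,"ax":0,"ay":0,"az":-1},
    {"grip":0.6,"dx":-0.167,"dy":-0.17,"dz":0,"ax":0,"ay":0,"az":-1},
    {"grip":0.6,"dx":-0.167,"dy":-0.17,"dz":0,"ax":0,"ay":0,"az":-1},
    {"grip":0.6,"dx":-0.167,"dy":-0.17,"dz":0,"ax":0,"ay":0,"az":-1},
    {"grip":0.6,"dx":-0.167,"dy":-0.17,"dz":0,"ax":0,"ay":0,"az":-1},
    {"grip":0.6,"dx":-0.167,"dy":-0.17,"dz":0,"ax":0,"ay":0,"az":-1},
    {"grip":0.6,"dx":-0.167,"dy":-0.17,"dz":0,"ax":0,"ay":0,"az":-1},
    {"grip":0.6,"dx":-0.167,"dy":-0.17,"dz":0,"ax":0,"ay":0,"az":-1},
    {"grip":0.6,"dx":-0.167,"dy":-0.17,"dz":0,"ax":0,"ay":0,"az":-1}
  ]
}}

```text
time: 22.12
ee_pos: [0.6441, 0.0749, 0.1591]
tool_rot: [-180.0, 0.0, -179.2]
contact_force: [0.3, -0.5, 0.8]
finger_gap: 0.051
finger_force: 0.0
```

```bash
python3 - <<'E'
from h import *
s=save('wrist','w4'); print(s['time'],s['ee_pos'],s['tool_rot'],s['qpos'])
rot=R.from_euler('z',1.3,degrees=True); g=np.array([.6463,-.0229,0])
P=lambda x,y,z: g+rot.apply([x,y,z])
print(proj('wrist',[P(-.045,.09,.095),P(.045,.09,.095),P(.045,.104,.095),P(-.045,.104,.095)],s))
show((.6438,.0741,.045,181.3))
E
```

```text
22.1167 [0.6441 0.0749 0.1591] [-179.988     0.0046 -179.2328] [ 17.1504  40.9312 -49.4426  90.454   33.5111  64.4121  50.52  ]
[[270.5146 146.4763]
 [273.3977 286.7857]
 [295.1065 286.6147]
 [294.8173 146.2657]]
at 22.1667 [0.6441 0.075  0.1592] [-179.9864    0.0071 -179.1954] gap 0.05076364952778779
(0.6438, 0.0741, 0.045, 181.3) d [ 0.0008 -0.0022  0.2854] a [-0.0003  0.0002 -0.011 ]
```

View pics/w4.png

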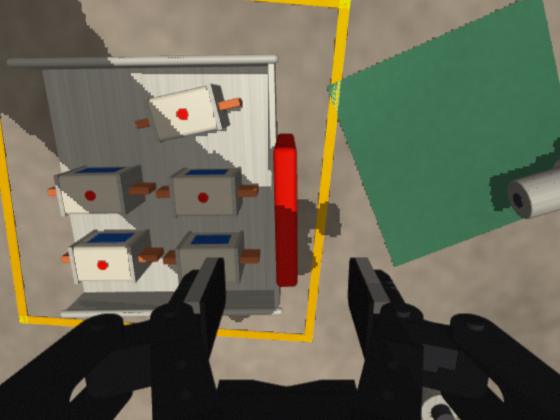

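The handle spans columns 274-297 and rows 147-285, within about 1 mm of prediction. All five fuses are in the tray. Now I'll descend and pinch.

Request:
{"fn": "drive_tool", "kwargs": {
  "targets": [
    {"grip":0.6,"dx":0,"dy":0,"dz":0.1,"ax":0,"ay":0,"az":0},
    {"grip":0.6,"dx":0,"dy":0,"dz":0.2,"ax":0,"ay":0,"az":0},
    {"grip":0.6,"dx":0,"dy":0,"dz":0.26,"ax":0,"ay":0,"az":0},
    {"grip":0.6,"dx":0,"dy":0,"dz":0.285,"ax":0,"ay":0,"az":0},
    {"grip":0.6,"dx":0,"dy":0,"dz":0.285,"ax":0,"ay":0,"az":0},
    {"grip":0.6,"dx":0,"dy":0,"dz":0.285,"ax":0,"ay":0,"az":0},
    {"grip":0,"dx":0,"dy":0,"dz":0.285,"ax":0,"ay":0,"az":0},
    {"grip":0,"dx":0,"dy":0,"dz":0.285,"ax":0,"ay":0,"az":0},
    {"grip":0,"dx":0,"dy":0,"dz":0.285,"ax":0,"ay":0,"az":0},
    {"grip":0,"dx":0,"dy":0,"dz":0.285,"ax":0,"ay":0,"az":0},
    {"grip":0,"dx":0,"dy":0,"dz":0.285,"ax":0,"ay":0,"az":0},
    {"grip":0,"dx":0,"dy":0,"dz":0.285,"ax":0,"ay":0,"az":0},
    {"grip":0,"dx":0,"dy":0,"dz":0.285,"ax":0,"ay":0,"az":0}
  ]
}}

```text
time: 23.25
ee_pos: [0.6451, 0.0747, 0.0468]
tool_rot: [-180.0, 0.2, -179.1]
contact_force: [-0.4, -2.6, 6.9]
finger_gap: 0.0135
finger_force: 59.9
```

```bash
python3 - <<'E'
from h import *
s=get_state(); print(s['time'],s['ee_pos'],s['tool_rot'],s['qpos'],s['contact_force'],s['moment'],s['finger_gap'])
E
```

```text
23.25 [0.6451 0.0747 0.0468] [-179.9778    0.1504 -179.1038] [ 14.8217  47.6761 -44.9028  96.2389  40.5897  53.4854  44.9249] [-0.4176 -2.6137  6.854 ] [-0.266   0.0793  0.2652] 0.013523655291674657
```

Request:
{"fn": "drive_tool", "kwargs": {
  "targets": [
    {"grip":0,"dx":0,"dy":0,"dz":-0.01,"ax":0,"ay":0,"az":0},
    {"grip":0,"dx":0,"dy":0,"dz":-0.03,"ax":0,"ay":0,"az":0},
    {"grip":0,"dx":0,"dy":0,"dz":-0.06,"ax":0,"ay":0,"az":0},
    {"grip":0,"dx":0,"dy":0,"dz":-0.1,"ax":0,"ay":0,"az":0},
    {"grip":0,"dx":0,"dy":0,"dz":-0.15,"ax":0,"ay":0,"az":0},
    {"grip":0,"dx":0,"dy":0,"dz":-0.2,"ax":0,"ay":0,"az":0},
    {"grip":0,"dx":0,"dy":0,"dz":-0.25,"ax":0,"ay":0,"az":0},
    {"grip":0,"dx":0,"dy":0,"dz":-0.3,"ax":0,"ay":0,"az":0},
    {"grip":0,"dx":0,"dy":0,"dz":-0.35,"ax":0,"ay":0,"az":0},
    {"grip":0,"dx":0,"dy":0,"dz":-0.4,"ax":0,"ay":0,"az":0},
    {"grip":0,"dx":0,"dy":0,"dz":-0.44,"ax":0,"ay":0,"az":0},
    {"grip":0,"dx":0,"dy":0,"dz":-0.47,"ax":0,"ay":0,"az":0},
    {"grip":0,"dx":0,"dy":0,"dz":-0.49,"ax":0,"ay":0,"az":0},
    {"grip":0,"dx":0,"dy":0,"dz":-0.5,"ax":0,"ay":0,"az":0},
    {"grip":0,"dx":0,"dy":0,"dz":-0.5,"ax":0,"ay":0,"az":0}
  ]
}}

```text
time: 24.5
ee_pos: [0.6441, 0.075, 0.2457]
tool_rot: [180.0, 0.0, -179.1]
contact_force: [0.5, 0.1, -8.2]
finger_gap: 0.0133
finger_force: 58.8
```

```bash
python3 - <<'E'
from h import *
s=get_state(); print(s['time'],s['ee_pos'],s['tool_rot'],s['qpos'],s['contact_force'],s['moment'],s['finger_gap'])
fuses('t6'); save('scene','s6')
cv2.imwrite('pics/c6.png',cv2.resize(np.hstack([np.load('pics/t6.npy')[60:340],np.load('pics/s6.npy')[60:340]]),None,fx=.71,fy=.71,interpolation=cv2.INTER_AREA)[:,:,::-1])
rel((.6441,.075,.2452,180.8),(.68,-.12,.25,138)); rel((.68,-.12,.25,138),(.70,-.32,.25,95.5));rel((.70,-.32,.25,95.5),(.664,-.498,.215,53.1))
E
```

```text
24.5 [0.6441 0.075  0.2457] [ 179.9906    0.0268 -179.0848] [ 18.0649  36.6958 -51.7686  83.908   29.306   73.5563  54.4617] [ 0.4516  0.0879 -8.2003] [0.6465 0.093  0.0357] 0.013344268788758778
(0.68, -0.12, 0.25, 138) d [-0.083 -0.489 -0.012] az 0.951
(0.7, -0.32, 0.25, 95.5) d [-0.372 -0.338 -0.   ] az 0.944
(0.664, -0.498, 0.215, 53.1) d [-0.434 -0.132  0.087] az 0.942
```

View pics/c6.png

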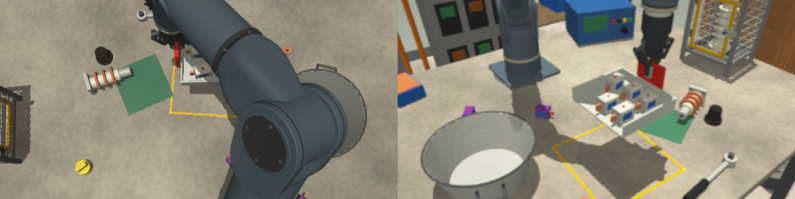

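The tray is lifted level with all five fuses on it. Next I swing it to beyond the hopper.

Request:
{"fn": "drive_tool", "kwargs": {
  "targets": [
    {"grip":0,"dx":-0.002,"dy":-0.015,"dz":0,"ax":0,"ay":0,"az":0.03},
    {"grip":0,"dx":-0.008,"dy":-0.049,"dz":0,"ax":0,"ay":0,"az":0.095},
    {"grip":0,"dx":-0.017,"dy":-0.098,"dz":0,"ax":0,"ay":0,"az":0.19},
    {"grip":0,"dx":-0.025,"dy":-0.147,"dz":0,"ax":0,"ay":0,"az":0.285},
    {"grip":0,"dx":-0.033,"dy":-0.196,"dz":0,"ax":0,"ay":0,"az":0.38},
    {"grip":0,"dx":-0.042,"dy":-0.245,"dz":0,"ax":0,"ay":0,"az":0.475},
    {"grip":0,"dx":-0.05,"dy":-0.293,"dz":0,"ax":0,"ay":0,"az":0.57},
    {"grip":0,"dx":-0.058,"dy":-0.342,"dz":-0.005,"ax":0,"ay":0,"az":0.666},
    {"grip":0,"dx":-0.066,"dy":-0.391,"dz":-0.01,"ax":0,"ay":0,"az":0.761},
    {"grip":0,"dx":-0.075,"dy":-0.44,"dz":-0.012,"ax":0,"ay":0,"az":0.856},
    {"grip":0,"dx":-0.081,"dy":-0.475,"dz":-0.012,"ax":0,"ay":0,"az":0.923},
    {"grip":0,"dx":-0.083,"dy":-0.489,"dz":-0.012,"ax":0,"ay":0,"az":0.951},
    {"grip":0,"dx":-0.083,"dy":-0.489,"dz":-0.012,"ax":0,"ay":0,"az":0.951}
  ]
}}

```text
time: 25.68
ee_pos: [0.6802, -0.1228, 0.2491]
tool_rot: [-179.9, -0.0, 137.9]
contact_force: [-0.7, 0.4, -8.0]
finger_gap: 0.013
finger_force: 58.8
```

Request:
{"fn": "drive_tool", "kwargs": {
  "targets": [
    {"grip":0,"dx":-0.011,"dy":-0.01,"dz":0,"ax":0,"ay":0,"az":0.03},
    {"grip":0,"dx":-0.037,"dy":-0.034,"dz":0,"ax":0,"ay":0,"az":0.094},
    {"grip":0,"dx":-0.074,"dy":-0.068,"dz":0,"ax":0,"ay":0,"az":0.189},
    {"grip":0,"dx":-0.112,"dy":-0.101,"dz":0,"ax":0,"ay":0,"az":0.283},
    {"grip":0,"dx":-0.149,"dy":-0.135,"dz":0,"ax":0,"ay":0,"az":0.378},
    {"grip":0,"dx":-0.186,"dy":-0.169,"dz":0,"ax":0,"ay":0,"az":0.472},
    {"grip":0,"dx":-0.223,"dy":-0.203,"dz":0,"ax":0,"ay":0,"az":0.566},
    {"grip":0,"dx":-0.26,"dy":-0.237,"dz":0,"ax":0,"ay":0,"az":0.661},
    {"grip":0,"dx":-0.298,"dy":-0.27,"dz":0,"ax":0,"ay":0,"az":0.755},
    {"grip":0,"dx":-0.335,"dy":-0.304,"dz":0,"ax":0,"ay":0,"az":0.85},
    {"grip":0,"dx":-0.361,"dy":-0.328,"dz":0,"ax":0,"ay":0,"az":0.916},
    {"grip":0,"dx":-0.372,"dy":-0.338,"dz":0,"ax":0,"ay":0,"az":0.944},
    {"grip":0,"dx":-0.372,"dy":-0.338,"dz":0,"ax":0,"ay":0,"az":0.944}
  ]
}}

```text
time: 26.77
ee_pos: [0.7006, -0.322, 0.2493]
tool_rot: [-180.0, 0.0, 95.5]
contact_force: [0.3, 0.9, -7.3]
finger_gap: 0.0133
finger_force: 58.8
```

```bash
python3 - <<'E'
from h import *
s=get_state(); print(s['time'],s['ee_pos'],s['tool_rot'],s['qpos'],s['contact_force'],s['moment'],s['finger_gap'])
show((.664,-.498,.215,53.1))
E
```

```text
26.7667 [ 0.7006 -0.322   0.2493] [-179.965     0.0434   95.4665] [ 33.6041  43.1569 -28.3702  61.22    19.3314  79.8694  14.0312] [ 0.3283  0.858  -7.2768] [ 0.1326 -0.5464 -0.0024] 0.013258334329347133
at 26.7667 [ 0.7006 -0.322   0.2493] [-179.965     0.0434   95.4665] gap 0.013258334329347133
(0.664, -0.498, 0.215, 53.1) d [-0.4292 -0.133   0.0862] a [-0.0004  0.0012  0.9415]
```

Request:
{"fn": "drive_tool", "kwargs": {
  "targets": [
    {"grip":0,"dx":-0.013,"dy":-0.004,"dz":0,"ax":0,"ay":0,"az":0.03},
    {"grip":0,"dx":-0.043,"dy":-0.013,"dz":0,"ax":0,"ay":0,"az":0.094},
    {"grip":0,"dx":-0.086,"dy":-0.026,"dz":0.01,"ax":0,"ay":0,"az":0.188},
    {"grip":0,"dx":-0.13,"dy":-0.04,"dz":0.015,"ax":0,"ay":0,"az":0.283},
    {"grip":0,"dx":-0.173,"dy":-0.053,"dz":0.02,"ax":0,"ay":0,"az":0.377},
    {"grip":0,"dx":-0.216,"dy":-0.066,"dz":0.025,"ax":0,"ay":0,"az":0.471},
    {"grip":0,"dx":-0.26,"dy":-0.079,"dz":0.03,"ax":0,"ay":0,"az":0.565},
    {"grip":0,"dx":-0.303,"dy":-0.092,"dz":0.035,"ax":0,"ay":0,"az":0.66},
    {"grip":0,"dx":-0.346,"dy":-0.106,"dz":0.04,"ax":0,"ay":0,"az":0.754},
    {"grip":0,"dx":-0.39,"dy":-0.119,"dz":0.045,"ax":0,"ay":0,"az":0.848},
    {"grip":0,"dx":-0.42,"dy":-0.128,"dz":0.05,"ax":0,"ay":0,"az":0.914},
    {"grip":0,"dx":-0.432,"dy":-0.132,"dz":0.05,"ax":0,"ay":0,"az":0.942},
    {"grip":0,"dx":-0.432,"dy":-0.132,"dz":0.05,"ax":0,"ay":0,"az":0.942},
    {"grip":0,"dx":-0.432,"dy":-0.132,"dz":0.05,"ax":0,"ay":0,"az":0.942}
  ]
}}

```text
time: 27.93
ee_pos: [0.666, -0.4957, 0.23]
tool_rot: [-180.0, -0.1, 53.4]
contact_force: [-0.3, 0.0, -7.8]
finger_gap: 0.0136
finger_force: 58.9
```

```bash
cat > pour.py <<'E'
from h import *
s=get_state(); print(s['time'],s['ee_pos'],s['tool_rot'],s['qpos'],s['contact_force'],s['moment'],s['finger_gap'])
save('scene','s7'); fuses('t7')
C=np.array([.478,-.359]); p=np.array([-.8,.6,0]); up=np.array([0,0,1.])
def tcp(th,off=.045,zl=.165):
    t=np.radians(th); lip=np.array([*C,0])-off*p+up*zl
    return lip-p*(.187*np.cos(t)-.045*np.sin(t))-up*(-.187*np.sin(t)-.045*np.cos(t))
def pr(base_th,ths,start=None,**k):
    # tool frame at base tilt, yaw 53.1
    R0=R.from_euler('xyz',(180,0,53.1),degrees=True)*R.from_rotvec([-np.radians(base_th),0,0])
    b=s['ee_pos'] if start is None else start
    for th in ths: print(th,'d',(R0.inv().apply(tcp(th,**k)-b)/.4).round(3),'ax',-round((th-base_th)/45,3), 'r',np.hypot(*tcp(th,**k)[:2]).round(3),tcp(th,**k)[2].round(3))
E
python3 - <<'E'
from pour import *
pr(0,[0,5,10,15,20,25,30,35,40,45])
E
```

```text
27.9333 [ 0.666  -0.4957  0.23  ] [-179.9775   -0.0754   53.4093] [ 39.9735  49.2892 -18.2811  49.0938  13.7731  83.2967 -10.4183] [-0.2879  0.04   -7.8446] [-0.279  -0.5771 -0.0408] 0.013624311192230407
fuse [ 0.7188 -0.4756] 155.1 7 [482.7143 127.4286]
fuse [0.6238 0.3409] 108.2 2 [147.  166.5]
fuse [0.6162 0.3381] 115.1 2 [148.  169.5]
fuse [0.6138 0.3673] 56.8 2 [136.  170.5]
fuse [0.5986 0.3616] 66.9 2 [138.  176.5]
0 d [-0.009 -0.001  0.05 ] ax -0.0 r 0.83 0.21
5 d [-0.009 -0.013  0.01 ] ax -0.111 r 0.825 0.226
10 d [-0.009 -0.028 -0.03 ] ax -0.222 r 0.819 0.242
15 d [-0.009 -0.046 -0.067] ax -0.333 r 0.812 0.257
20 d [-0.009 -0.068 -0.103] ax -0.444 r 0.803 0.271
25 d [-0.009 -0.093 -0.137] ax -0.556 r 0.793 0.285
30 d [-0.009 -0.12  -0.169] ax -0.667 r 0.782 0.297
35 d [-0.009 -0.15  -0.198] ax -0.778 r 0.77 0.309
40 d [-0.009 -0.183 -0.224] ax -0.889 r 0.757 0.32
45 d [-0.009 -0.218 -0.248] ax -1.0 r 0.743 0.329
```

Request:
{"fn": "drive_tool", "kwargs": {
  "targets": [
    {"grip":0,"dx":-0.009,"dy":-0.013,"dz":0.01,"ax":-0.111,"ay":0,"az":0},
    {"grip":0,"dx":-0.009,"dy":-0.028,"dz":-0.03,"ax":-0.222,"ay":0,"az":0},
    {"grip":0,"dx":-0.009,"dy":-0.046,"dz":-0.067,"ax":-0.333,"ay":0,"az":0},
    {"grip":0,"dx":-0.009,"dy":-0.068,"dz":-0.103,"ax":-0.444,"ay":0,"az":0},
    {"grip":0,"dx":-0.009,"dy":-0.068,"dz":-0.103,"ax":-0.444,"ay":0,"az":0},
    {"grip":0,"dx":-0.009,"dy":-0.068,"dz":-0.103,"ax":-0.444,"ay":0,"az":0}
  ]
}}

```text
time: 28.53
ee_pos: [0.6401, -0.4813, 0.2726]
tool_rot: [160.1, 0.0, 53.4]
contact_force: [1.3, -0.8, -7.7]
finger_gap: 0.0134
finger_force: 60.3
```

```bash
python3 - <<'E'
from pour import *
pr(20,[30,35,40,45,50,55,60,65],start=tcp(20))
print(tcp(20),(R.from_euler('xyz',(180,0,53.1),degrees=True)*R.from_rotvec([-np.radians(20),0,0])).as_euler('xyz',degrees=True))
E
```

```text
28.5333 [ 0.6401 -0.4813  0.2726] [160.0742   0.0451  53.4022] [ 43.8541  32.8165 -19.1155  79.5733  16.6582  50.1065 -15.7868] [ 1.3136 -0.8431 -7.6577] [0.1948 0.2676 0.0048] 0.013440368185864013
fuse [ 0.6944 -0.4649] 151.7 9 [479. 137.]
fuse [ 0.6221 -0.5848] 139.8 8 [531.875 165.5  ]
fuse [0.6238 0.3409] 108.9 2 [147.  166.5]
fuse [0.6162 0.3381] 115.0 2 [148.  169.5]
30 d [-0.    -0.027 -0.079] ax -0.222 r 0.782 0.297
35 d [-0.    -0.045 -0.117] ax -0.333 r 0.77 0.309
40 d [-0.    -0.067 -0.153] ax -0.444 r 0.757 0.32
45 d [-0.    -0.091 -0.187] ax -0.556 r 0.743 0.329
50 d [-0.    -0.119 -0.219] ax -0.667 r 0.729 0.337
55 d [-0.    -0.149 -0.248] ax -0.778 r 0.713 0.344
60 d [-0.    -0.182 -0.274] ax -0.889 r 0.697 0.349
65 d [-0.    -0.216 -0.298] ax -1.0 r 0.681 0.353
[ 0.6423 -0.4822  0.2712] [160.    0.   53.1]
```

Request:
{"fn": "drive_tool", "kwargs": {
  "targets": [
    {"grip":0,"dx":0,"dy":-0.013,"dz":-0.04,"ax":-0.111,"ay":0,"az":0},
    {"grip":0,"dx":0,"dy":-0.027,"dz":-0.079,"ax":-0.222,"ay":0,"az":0},
    {"grip":0,"dx":0,"dy":-0.045,"dz":-0.117,"ax":-0.333,"ay":0,"az":0},
    {"grip":0,"dx":0,"dy":-0.067,"dz":-0.153,"ax":-0.444,"ay":0,"az":0},
    {"grip":0,"dx":0,"dy":-0.067,"dz":-0.153,"ax":-0.444,"ay":0,"az":0},
    {"grip":0,"dx":0,"dy":-0.067,"dz":-0.153,"ax":-0.444,"ay":0,"az":0},
    {"grip":0,"dx":0,"dy":-0.091,"dz":-0.187,"ax":-0.556,"ay":0,"az":0},
    {"grip":0,"dx":0,"dy":-0.091,"dz":-0.187,"ax":-0.556,"ay":0,"az":0},
    {"grip":0,"dx":0,"dy":-0.119,"dz":-0.219,"ax":-0.667,"ay":0,"az":0},
    {"grip":0,"dx":0,"dy":-0.119,"dz":-0.219,"ax":-0.667,"ay":0,"az":0},
    {"grip":0,"dx":0,"dy":-0.149,"dz":-0.248,"ax":-0.778,"ay":0,"az":0},
    {"grip":0,"dx":0,"dy":-0.149,"dz":-0.248,"ax":-0.778,"ay":0,"az":0},
    {"grip":0,"dx":0,"dy":-0.182,"dz":-0.274,"ax":-0.889,"ay":0,"az":0},
    {"grip":0,"dx":0,"dy":-0.182,"dz":-0.274,"ax":-0.889,"ay":0,"az":0},
    {"grip":0,"dx":0,"dy":-0.216,"dz":-0.298,"ax":-1,"ay":0,"az":0},
    {"grip":0,"dx":0,"dy":-0.216,"dz":-0.298,"ax":-1,"ay":0,"az":0},
    {"grip":0,"dx":0,"dy":-0.216,"dz":-0.298,"ax":-1,"ay":0,"az":0},
    {"grip":0,"dx":0,"dy":-0.216,"dz":-0.298,"ax":-1,"ay":0,"az":0}
  ]
}}

```text
time: 30.13
ee_pos: [0.5453, -0.4177, 0.3541]
tool_rot: [116.9, 0.9, 52.1]
contact_force: [-1.5, -3.1, -4.3]
finger_gap: 0.013
finger_force: 61.8
```

```bash
python3 - <<'E'
from pour import *
i=np.load('pics/s7.npy').astype(int); 
# blue label components and orange blades in hopper region of scene image
m=((i[...,2]>i[...,0]+50)&(i[...,2]>i[...,1]+35)&(i[...,2]>90)).astype(np.uint8)
n,l,st,c=cv2.connectedComponentsWithStats(m); print([(c[k].round(),st[k,4]) for k in range(1,n) if st[k,4]>8 and c[k][1]>150])
print(proj('scene',[(.478,-.359,.006),(.478,-.359,.12)]))
pr(65,[20,30,45],start=tcp(65))
E
```

```text
30.1333 [ 0.5453 -0.4177  0.3541] [116.9088   0.9079  52.15  ] [  59.6689   15.1764  -37.5724  130.9093  145.4847   32.396  -147.3394] [-1.5426 -3.0802 -4.33  ] [ 0.8237  1.4181 -0.296 ] 0.01301093463878249
[(array([ 18., 187.]), np.int32(25)), (array([202., 220.]), np.int32(70)), (array([154., 270.]), np.int32(117)), (array([126., 273.]), np.int32(10)), (array([131., 301.]), np.int32(73)), (array([ 92., 307.]), np.int32(85))]
[[128.0794 305.0292]
 [116.4599 262.6858]]
20 d [ 0.    -0.057  0.364] ax 1.0 r 0.803 0.271
30 d [ 0.    -0.02   0.288] ax 0.778 r 0.782 0.297
45 d [0.    0.01  0.167] ax 0.444 r 0.743 0.329
```

Request:
{"fn": "drive_tool", "kwargs": {
  "targets": [
    {"grip":0,"dx":0,"dy":0,"dz":0,"ax":0,"ay":0,"az":0},
    {"grip":0,"dx":0,"dy":0,"dz":0,"ax":0,"ay":0,"az":0},
    {"grip":0,"dx":0,"dy":0,"dz":0,"ax":0,"ay":0,"az":0},
    {"grip":0,"dx":0,"dy":0,"dz":0,"ax":0,"ay":0,"az":0}
  ]
}}

```text
time: 30.57
ee_pos: [0.5418, -0.4183, 0.3501]
tool_rot: [117.5, 1.2, 51.9]
contact_force: [-0.2, -0.1, -3.4]
finger_gap: 0.0134
finger_force: 61.9
```

```bash
python3 - <<'E'
from h import *
F=[]
for k in range(3): F.append(get_state()['contact_force']); im=read_camera('scene')
print(F,get_state()['tool_rot'],get_state()['ee_pos'],get_state()['qpos'])
np.save('pics/s8.npy',im); i=im.astype(int)
o=((i[...,0]>i[...,2]+50)&(i[...,0]>130)&(i[...,1]>60)&(i[...,1]<150)).astype(np.uint8)
n,l,st,c=cv2.connectedComponentsWithStats(o); print('orange',[(c[k].round().tolist(),int(st[k,4])) for k in range(1,n) if st[k,4]>4 and 150<c[k][1]<380 and c[k][0]<400])
m=((i[...,2]>i[...,0]+50)&(i[...,2]>i[...,1]+35)&(i[...,2]>90)).astype(np.uint8)
n,l,st,c=cv2.connectedComponentsWithStats(m); print('blue',[(c[k].round().tolist(),int(st[k,4])) for k in range(1,n) if st[k,4]>4 and c[k][1]>150])
r=((i[...,0]>120)&(i[...,1]<70)&(i[...,2]<70)).astype(np.uint8)
n,l,st,c=cv2.connectedComponentsWithStats(r); print('red',[(c[k].round().tolist(),int(st[k,4])) for k in range(1,n) if st[k,4]>2 and c[k][1]>150])
# predicted tray pixel corners at this pose
s=get_state(); T=R.from_euler('xyz',s['tool_rot'],degrees=True)
# tray frame in tool: tool x=-tray x, tool y=tray y, tool z=-tray z ; TCP at tray (0,.097,.045)
for q in [(-.1,-.09,0),(.1,-.09,0),(.1,.09,0),(-.1,.09,0),(0,.097,.095)]:
    d=np.array(q)-[0,.097,.045]; P=s['ee_pos']+T.apply([-d[0],d[1],-d[2]]); print(q,P,proj('scene',[P])[0])
E
```

```text
[array([-0.1722, -0.0759, -3.3869]), array([ 0.0704, -0.0133, -3.1774]), array([ 0.1048,  0.3186, -3.7846])] [117.543    1.1671  51.9941] [ 0.5414 -0.4177  0.3497] [  59.437    15.1213  -37.1601  131.133   144.9442   32.0673 -146.8221]
orange [([14.0, 174.0], 630), ([48.0, 151.0], 27), ([346.0, 158.0], 140), ([97.0, 154.0], 8), ([14.0, 157.0], 6), ([50.0, 170.0], 22), ([21.0, 201.0], 32), ([190.0, 213.0], 17), ([216.0, 216.0], 24), ([158.0, 285.0], 49), ([90.0, 294.0], 6), ([106.0, 295.0], 17), ([73.0, 303.0], 29), ([110.0, 300.0], 7), ([240.0, 360.0], 902)]
blue [([18.0, 187.0], 42), ([202.0, 220.0], 70), ([154.0, 270.0], 119), ([127.0, 273.0], 7), ([131.0, 301.0], 71), ([92.0, 306.0], 84)]
red [([55.0, 176.0], 3880), ([427.0, 201.0], 5), ([424.0, 207.0], 8), ([126.0, 290.0], 4)]
(-0.1, -0.09, 0) [ 0.5639 -0.3133  0.1611] [156.575  261.2626]
(0.1, -0.09, 0) [ 0.4408 -0.4708  0.1651] [ 39.7458 258.218 ]
(0.1, 0.09, 0) [ 0.5084 -0.5195  0.3247] [-19.3625 212.1065]
(-0.1, 0.09, 0) [ 0.6315 -0.3619  0.3206] [127.8497 216.0794]
(0, 0.097, 0.095) [ 0.5067 -0.39    0.3728] [ 67.7179 152.6726]
```

```bash
python3 - <<'E'
from pour import *
pr(65,[60,55,50,45,40,35,30,25,20],start=tcp(65),zl=.18)
E
```

```text
30.7167 [ 0.5414 -0.4177  0.3497] [117.543    1.1671  51.9941] [  59.437    15.1213  -37.1601  131.133   144.9442   32.0673 -146.8221] [-0.331  -0.3314 -2.2742] [ 1.01    1.163  -0.0557] 0.013750826168056332
fuse [0.6062 0.3645] 52.3 2 [137.  173.5]
60 d [0.    0.042 0.025] ax 0.111 r 0.697 0.364
55 d [0.    0.046 0.067] ax 0.222 r 0.713 0.359
50 d [0.    0.047 0.109] ax 0.333 r 0.729 0.352
45 d [0.    0.044 0.151] ax 0.444 r 0.743 0.344
40 d [0.    0.038 0.192] ax 0.556 r 0.757 0.335
35 d [0.    0.028 0.233] ax 0.667 r 0.77 0.324
30 d [0.    0.014 0.273] ax 0.778 r 0.782 0.312
25 d [ 0.    -0.003  0.311] ax 0.889 r 0.793 0.3
20 d [ 0.    -0.023  0.348] ax 1.0 r 0.803 0.286
```

Request:
{"fn": "drive_tool", "kwargs": {
  "targets": [
    {"grip":0,"dx":0,"dy":0.042,"dz":0.025,"ax":0.111,"ay":0,"az":0},
    {"grip":0,"dx":0,"dy":0.042,"dz":0.025,"ax":0.111,"ay":0,"az":0},
    {"grip":0,"dx":0,"dy":0.046,"dz":0.067,"ax":0.222,"ay":0,"az":0},
    {"grip":0,"dx":0,"dy":0.046,"dz":0.067,"ax":0.222,"ay":0,"az":0},
    {"grip":0,"dx":0,"dy":0.047,"dz":0.109,"ax":0.333,"ay":0,"az":0},
    {"grip":0,"dx":0,"dy":0.047,"dz":0.109,"ax":0.333,"ay":0,"az":0},
    {"grip":0,"dx":0,"dy":0.044,"dz":0.151,"ax":0.444,"ay":0,"az":0},
    {"grip":0,"dx":0,"dy":0.044,"dz":0.151,"ax":0.444,"ay":0,"az":0}
  ]
}}

```text
time: 31.48
ee_pos: [0.5735, -0.4607, 0.3466]
tool_rot: [132.3, 2.6, 50.2]
contact_force: [-0.7, -1.4, -2.5]
finger_gap: 0.0132
finger_force: 61.7
```

```bash
python3 - <<'E'
from pour import *
print(tcp(45,zl=.18))
E
```

```text
31.4833 [ 0.5735 -0.4607  0.3466] [132.3397   2.6288  50.2444] [ 43.3645  15.6301 -15.794  112.3283  69.1817  14.125  -71.4243] [-0.7284 -1.3627 -2.4691] [ 0.7395  0.931  -0.0767] 0.013203265321553144
fuse [0.6138 0.3673] 53.9 2 [136.  170.5]
[ 0.5943 -0.4462  0.344 ]
```

```bash
python3 - <<'E'
from pour import *
pr(45,[40,30,20,10,0],start=tcp(45,zl=.18),zl=.19); print(tcp(0,zl=.19))
E
```

```text
31.5833 [ 0.5742 -0.4613  0.347 ] [132.2725   2.5374  50.1904] [ 43.4665  15.6931 -15.8912 112.2305  69.3018  14.1145 -71.5962] [ 0.1495  0.0932 -3.4101] [0.789  0.861  0.0482] 0.013474923350718353
fuse [0.6138 0.3673] 52.2 2 [136.  170.5]
40 d [0.    0.026 0.023] ax 0.111 r 0.757 0.345
30 d [0.    0.031 0.107] ax 0.333 r 0.782 0.322
20 d [0.    0.021 0.19 ] ax 0.556 r 0.803 0.296
10 d [ 0.    -0.002  0.271] ax 0.778 r 0.819 0.267
0 d [ 0.    -0.04   0.346] ax 1.0 r 0.83 0.235
[ 0.6636 -0.4982  0.235 ]
```

```bash
python3 - <<'E'
from pour import *
for th in (40,30,20,10): show((*tcp(th,zl=.19),180-th,0,53.1))
E
```

```text
31.6833 [ 0.5734 -0.461   0.3468] [132.1905   2.5661  50.2093] [ 43.4606  15.6279 -15.8635 112.433   70.1093  14.0193 -72.3844] [-0.1788  0.1914 -4.2428] [ 0.798   0.9204 -0.0319] 0.013306183608785426
at 31.7833 [ 0.5731 -0.4607  0.3467] [132.2152   2.6042  50.2447] gap 0.013691012912501863
(np.float64(0.6054598947418837), np.float64(-0.45459492105641275), np.float64(0.3446732829517368), 140, 0, 53.1) d [0.0637 0.0338 0.0403] a [ 0.1715  0.0857 -0.0056]
at 31.7833 [ 0.5731 -0.4607  0.3467] [132.2152   2.6042  50.2447] gap 0.013691012912501863
(np.float64(0.625557400406152), np.float64(-0.469668050304614), np.float64(0.32247114317029973), 150, 0, 53.1) d [0.0694 0.035  0.1239] a [ 0.3936  0.0852 -0.0131]
at 31.7833 [ 0.5731 -0.4607  0.3467] [132.2152   2.6042  50.2447] gap 0.013691012912501863
(np.float64(0.6422652909098479), np.float64(-0.4821989681823859), np.float64(0.29624393473726596), 160, 0, 53.1) d [0.075  0.0216 0.2065] a [ 0.6158  0.0842 -0.0206]
at 31.7833 [ 0.5731 -0.4607  0.3467] [132.2152   2.6042  50.2447] gap 0.013691012912501863
(np.float64(0.6550759054546169), np.float64(-0.49180692909096263), np.float64(0.26678855810926533), 170, 0, 53.1) d [ 0.0803 -0.006   0.2854] a [ 0.8379  0.0828 -0.0281]
```

Request:
{"fn": "drive_tool", "kwargs": {
  "targets": [
    {"grip":0,"dx":0.064,"dy":0.034,"dz":0.04,"ax":0.171,"ay":0.086,"az":-0.006},
    {"grip":0,"dx":0.064,"dy":0.034,"dz":0.04,"ax":0.171,"ay":0.086,"az":-0.006},
    {"grip":0,"dx":0.069,"dy":0.035,"dz":0.124,"ax":0.394,"ay":0.085,"az":-0.013},
    {"grip":0,"dx":0.069,"dy":0.035,"dz":0.124,"ax":0.394,"ay":0.085,"az":-0.013},
    {"grip":0,"dx":0.075,"dy":0.022,"dz":0.207,"ax":0.616,"ay":0.084,"az":-0.021},
    {"grip":0,"dx":0.075,"dy":0.022,"dz":0.207,"ax":0.616,"ay":0.084,"az":-0.021},
    {"grip":0,"dx":0.08,"dy":-0.006,"dz":0.285,"ax":0.838,"ay":0.083,"az":-0.028},
    {"grip":0,"dx":0.08,"dy":-0.006,"dz":0.285,"ax":0.838,"ay":0.083,"az":-0.028},
    {"grip":0,"dx":0.08,"dy":-0.006,"dz":0.285,"ax":0.838,"ay":0.083,"az":-0.028},
    {"grip":0,"dx":0.08,"dy":-0.006,"dz":0.285,"ax":0.838,"ay":0.083,"az":-0.028}
  ]
}}

```text
time: 32.62
ee_pos: [0.6559, -0.4927, 0.2659]
tool_rot: [169.9, 0.0, 53.0]
contact_force: [0.1, -0.3, -1.8]
finger_gap: 0.0132
finger_force: 61.6
```

```bash
python3 - <<'E'
from h import *
print(get_state()['qpos'])
show((.70,-.32,.26,180,0,95.5))
E
```

```text
[ 49.584   42.5541 -36.36    63.1384  27.5543  71.7686 -20.6302]
at 32.6167 [ 0.6559 -0.4927  0.2659] [169.9372   0.049   52.9871] gap 0.013204292789100222
(0.7, -0.32, 0.26, 180, 0, 95.5) d [ 0.4112 -0.1717 -0.0158] a [ 0.2128  0.084  -0.9422]
```

Request:
{"fn": "drive_tool", "kwargs": {
  "targets": [
    {"grip":0,"dx":0.1,"dy":-0.043,"dz":-0.015,"ax":0.2,"ay":0.02,"az":-0.2},
    {"grip":0,"dx":0.2,"dy":-0.086,"dz":-0.015,"ax":0.212,"ay":0.04,"az":-0.4},
    {"grip":0,"dx":0.3,"dy":-0.13,"dz":-0.015,"ax":0.212,"ay":0.06,"az":-0.65},
    {"grip":0,"dx":0.411,"dy":-0.172,"dz":-0.016,"ax":0.213,"ay":0.084,"az":-0.942},
    {"grip":0,"dx":0.411,"dy":-0.172,"dz":-0.016,"ax":0.213,"ay":0.084,"az":-0.942},
    {"grip":0,"dx":0.411,"dy":-0.172,"dz":-0.016,"ax":0.213,"ay":0.084,"az":-0.942},
    {"grip":0,"dx":0.411,"dy":-0.172,"dz":-0.016,"ax":0.213,"ay":0.084,"az":-0.942},
    {"grip":0,"dx":0.411,"dy":-0.172,"dz":-0.016,"ax":0.213,"ay":0.084,"az":-0.942},
    {"grip":0,"dx":0.411,"dy":-0.172,"dz":-0.016,"ax":0.213,"ay":0.084,"az":-0.942}
  ]
}}

```text
time: 33.37
ee_pos: [0.6989, -0.3195, 0.2641]
tool_rot: [179.8, 0.1, 95.4]
contact_force: [-0.4, -0.2, -2.9]
finger_gap: 0.0136
finger_force: 61.6
```

```bash
python3 - <<'E'
from h import *
print(get_state()['qpos'])
show((.69,-.13,.26,180,0,136.5))
E
```

```text
[ 39.9899  45.2792 -45.2892  60.2753  30.5556  84.907    7.1572]
at 33.3667 [ 0.6989 -0.3195  0.2641] [179.8101   0.1287  95.4491] gap 0.013558722228779775
(0.69, -0.13, 0.26, 180, 0, 136.5) d [0.4738 0.0229 0.0093] a [ 0.003   0.0042 -0.9122]
```

Request:
{"fn": "drive_tool", "kwargs": {
  "targets": [
    {"grip":0,"dx":0.1,"dy":0.005,"dz":0.009,"ax":0.003,"ay":0.004,"az":-0.2},
    {"grip":0,"dx":0.2,"dy":0.01,"dz":0.009,"ax":0.003,"ay":0.004,"az":-0.4},
    {"grip":0,"dx":0.3,"dy":0.015,"dz":0.009,"ax":0.003,"ay":0.004,"az":-0.6},
    {"grip":0,"dx":0.4,"dy":0.02,"dz":0.009,"ax":0.003,"ay":0.004,"az":-0.8},
    {"grip":0,"dx":0.474,"dy":0.023,"dz":0.009,"ax":0.003,"ay":0.004,"az":-0.912},
    {"grip":0,"dx":0.474,"dy":0.023,"dz":0.009,"ax":0.003,"ay":0.004,"az":-0.912},
    {"grip":0,"dx":0.474,"dy":0.023,"dz":0.009,"ax":0.003,"ay":0.004,"az":-0.912},
    {"grip":0,"dx":0.474,"dy":0.023,"dz":0.009,"ax":0.003,"ay":0.004,"az":-0.912}
  ]
}}

```text
time: 34.03
ee_pos: [0.6896, -0.1304, 0.2594]
tool_rot: [180.0, -0.1, 136.4]
contact_force: [0.0, -0.5, -3.5]
finger_gap: 0.0134
finger_force: 61.7
```

```bash
python3 - <<'E'
from h import *
show((.648,.0678,.12,180,0,175.9))
E
```

```text
at 34.0333 [ 0.6896 -0.1304  0.2594] [179.9949  -0.1346 136.3628] gap 0.013357227812496002
(0.648, 0.0678, 0.12, 180, 0, 175.9) d [0.4164 0.2868 0.3495] a [ 0.0011 -0.0028 -0.8786]
```

Request:
{"fn": "drive_tool", "kwargs": {
  "targets": [
    {"grip":0,"dx":0.1,"dy":0.07,"dz":0,"ax":0,"ay":0,"az":-0.22},
    {"grip":0,"dx":0.2,"dy":0.14,"dz":0,"ax":0,"ay":0,"az":-0.44},
    {"grip":0,"dx":0.3,"dy":0.21,"dz":0,"ax":0,"ay":0,"az":-0.66},
    {"grip":0,"dx":0.416,"dy":0.287,"dz":0,"ax":0,"ay":-0.003,"az":-0.879},
    {"grip":0,"dx":0.416,"dy":0.287,"dz":0,"ax":0,"ay":-0.003,"az":-0.879},
    {"grip":0,"dx":0.416,"dy":0.287,"dz":0.07,"ax":0,"ay":-0.003,"az":-0.879},
    {"grip":0,"dx":0.416,"dy":0.287,"dz":0.16,"ax":0,"ay":-0.003,"az":-0.879},
    {"grip":0,"dx":0.416,"dy":0.287,"dz":0.25,"ax":0,"ay":-0.003,"az":-0.879},
    {"grip":0,"dx":0.416,"dy":0.287,"dz":0.35,"ax":0,"ay":-0.003,"az":-0.879},
    {"grip":0,"dx":0.416,"dy":0.287,"dz":0.35,"ax":0,"ay":-0.003,"az":-0.879},
    {"grip":0,"dx":0.416,"dy":0.287,"dz":0.35,"ax":0,"ay":-0.003,"az":-0.879}
  ]
}}

```text
time: 34.95
ee_pos: [0.6465, 0.0667, 0.1185]
tool_rot: [179.9, -0.3, 175.9]
contact_force: [0.2, 0.3, -1.4]
finger_gap: 0.0135
finger_force: 61.6
```

```bash
python3 - <<'E'
from h import *
show((.648,.0678,.0485,180,0,175.9))
E
```

```text
at 34.95 [0.6465 0.0667 0.1185] [179.9234  -0.2568 175.9292] gap 0.01349111099251291
(0.648, 0.0678, 0.0485, 180, 0, 175.9) d [-0.0044  0.0027  0.1749] a [ 0.0017 -0.0057  0.0006]
```

Request:
{"fn": "drive_tool", "kwargs": {
  "targets": [
    {"grip":0,"dx":0,"dy":0,"dz":0.05,"ax":0,"ay":0,"az":0},
    {"grip":0,"dx":0,"dy":0,"dz":0.1,"ax":0,"ay":0,"az":0},
    {"grip":0,"dx":0,"dy":0,"dz":0.14,"ax":0,"ay":0,"az":0},
    {"grip":0,"dx":0,"dy":0,"dz":0.16,"ax":0,"ay":0,"az":0},
    {"grip":0,"dx":0,"dy":0,"dz":0.17,"ax":0,"ay":0,"az":0},
    {"grip":0,"dx":0,"dy":0,"dz":0.178,"ax":0,"ay":0,"az":0},
    {"grip":0,"dx":0,"dy":0,"dz":0.182,"ax":0,"ay":0,"az":0},
    {"grip":0,"dx":0,"dy":0,"dz":0.182,"ax":0,"ay":0,"az":0},
    {"grip":0,"dx":0,"dy":0,"dz":0.182,"ax":0,"ay":0,"az":0}
  ]
}}

```text
time: 35.7
ee_pos: [0.6473, 0.0692, 0.0475]
tool_rot: [179.8, -0.0, 176.2]
contact_force: [0.4, -0.2, -2.2]
finger_gap: 0.0133
finger_force: 61.8
```

```bash
python3 - <<'E'
from h import *
s=get_state(); print(s['contact_force'],s['moment']); show((.648,.0678,.0465,180,0,175.9))
E
```

```text
[ 0.3539 -0.2164 -2.1752] [-0.0023 -0.0751 -0.0541]
at 35.7 [0.6473 0.0692 0.0475] [179.8171  -0.0328 176.1949] gap 0.01326501067189329
(0.648, 0.0678, 0.0465, 180, 0, 175.9) d [-0.0019 -0.0034  0.0024] a [ 0.0041 -0.0007  0.0066]
```

Request:
{"fn": "drive_tool", "kwargs": {
  "targets": [
    {"grip":0,"dx":0,"dy":-0.003,"dz":0.004,"ax":0,"ay":0,"az":0},
    {"grip":0,"dx":0,"dy":-0.003,"dz":0.004,"ax":0,"ay":0,"az":0},
    {"grip":0,"dx":0,"dy":-0.003,"dz":0.004,"ax":0,"ay":0,"az":0},
    {"grip":0.6,"dx":0,"dy":-0.003,"dz":0.004,"ax":0,"ay":0,"az":0},
    {"grip":0.6,"dx":0,"dy":-0.003,"dz":0.004,"ax":0,"ay":0,"az":0},
    {"grip":0.6,"dx":0,"dy":-0.003,"dz":0.004,"ax":0,"ay":0,"az":0},
    {"grip":0.6,"dx":0,"dy":-0.003,"dz":0.004,"ax":0,"ay":0,"az":0},
    {"grip":0.6,"dx":0,"dy":-0.003,"dz":0.004,"ax":0,"ay":0,"az":0},
    {"grip":0.6,"dx":0,"dy":-0.003,"dz":-0.1,"ax":0,"ay":0,"az":0},
    {"grip":0.6,"dx":0,"dy":-0.003,"dz":-0.2,"ax":0,"ay":0,"az":0},
    {"grip":0.6,"dx":0,"dy":-0.003,"dz":-0.3,"ax":0,"ay":0,"az":0},
    {"grip":0.6,"dx":0,"dy":-0.003,"dz":-0.4,"ax":0,"ay":0,"az":0},
    {"grip":0.6,"dx":0,"dy":-0.003,"dz":-0.5,"ax":0,"ay":0,"az":0},
    {"grip":0.6,"dx":0,"dy":-0.003,"dz":-0.5,"ax":0,"ay":0,"az":0},
    {"grip":0.6,"dx":0,"dy":-0.003,"dz":-0.5,"ax":0,"ay":0,"az":0}
  ]
}}

```text
time: 36.95
ee_pos: [0.6479, 0.0679, 0.2492]
tool_rot: [179.8, 0.1, 176.2]
contact_force: [0.2, -0.1, -1.3]
finger_gap: 0.0514
finger_force: 0.0
```

```bash
python3 - <<'E'
from h import *
s=save('wrist','w9'); save('top','t9'); save('scene','s9'); print(s['time'],s['ee_pos'],s['tool_rot'])
i=np.load('pics/w9.npy').astype(int)
m=((i[...,0]>150)&(i[...,1]<60)&(i[...,2]<60)).astype(np.uint8); n,l,st,c=cv2.connectedComponentsWithStats(m); k=1+np.argmax(st[1:,4])
ys,xs=np.nonzero(l==k); rect=cv2.minAreaRect(np.c_[xs,ys].astype(np.float32)); print(st[k],rect)
# tray outline in the wrist: expected projections
g=np.array([.6413,-.029,0]); rot=R.from_euler('z',-3.65,degrees=True)
P=lambda x,y,z: g+rot.apply([x,y,z])
print('handle',proj('wrist',[P(-.045,.09,.095),P(.045,.09,.095),P(.045,.104,.095),P(-.045,.104,.095)],s))
print('bay',proj('wrist',[P(-.15,-.14,0),P(.15,-.14,0),P(.15,.14,0),P(-.15,.14,0)],s))
y=((i[...,0]>180)&(i[...,1]>130)&(i[...,2]<70)).astype(np.uint8)
for r in range(20,300,40): print('yellow row',r,np.nonzero(y[r])[0][[0,-1]] if y[r].any() else None)
o=np.hstack([cv2.resize(np.load('pics/w9.npy'),(400,300)),cv2.resize(np.load('pics/s9.npy')[180:390,0:280],(400,300))]);cv2.imwrite('pics/c9.png',o[:,:,::-1])
E
```

```text
36.95 [0.6479 0.0679 0.2492] [179.7788   0.1426 176.1897]
[279 132  16  69 966] ((286.5, 166.0), (68.0, 15.0), 90.0)
handle [[275.4385 131.6073]
 [276.5086 235.7618]
 [292.4446 235.7056]
 [292.7413 131.5642]]
bay [[ 40.114   13.7061]
 [ 87.933  289.7046]
 [320.4432 288.7619]
 [327.904   13.329 ]]
yellow row 20 [ 83 329]
yellow row 60 [321 328]
yellow row 100 [320 325]
yellow row 140 [ 62 325]
yellow row 180 [ 69 324]
yellow row 220 [ 76 323]
yellow row 260 [ 84 322]
```

```bash
cat > ins.py <<'E'
from h import *
def pose(G,yaw,tilt,back=0):
    Rt=R.from_euler('xyz',(180,0,yaw),degrees=True)*R.from_rotvec([0,np.radians(tilt),0])
    tz=Rt.as_matrix()[:,2]; return np.r_[np.array(G)+(.030-back)*tz, Rt.as_euler('xyz',degrees=True)].round(4)
G=(.637,.266,.032)
E
python3 - <<'E'
from ins import *
print(get_state()['qpos'])
print(pose(G,109,35),pose(G,109,35,.12))
show((.66,.17,.22,180,0,138))
print(pix('top',(147.6,141),.03))
E
```

```text
[ 24.2136  41.8879 -65.6015  83.2862  38.0082  79.297   43.4338]
[  0.6314   0.2823   0.0074 180.     -35.     109.    ] [  0.6538   0.2172   0.1057 180.     -35.     109.    ]
at 37.1 [0.6465 0.0666 0.2451] [179.8929  -0.2117 176.2014] gap 0.051446114996298434
(0.66, 0.17, 0.22, 180, 0, 138) d [-0.0167  0.2601  0.0631] a [ 0.0007 -0.0053  0.8489]
[[0.6926 0.3456 0.03  ]]
```

Request:
{"fn": "drive_tool", "kwargs": {
  "targets": [
    {"grip":0.75,"dx":-0.017,"dy":0.26,"dz":0.063,"ax":0,"ay":0,"az":0.849},
    {"grip":0.75,"dx":-0.017,"dy":0.26,"dz":0.063,"ax":0,"ay":0,"az":0.849},
    {"grip":0.75,"dx":-0.017,"dy":0.26,"dz":0.063,"ax":0,"ay":0,"az":0.849},
    {"grip":0.75,"dx":-0.017,"dy":0.26,"dz":0.063,"ax":0,"ay":0,"az":0.849},
    {"grip":0.75,"dx":-0.017,"dy":0.26,"dz":0.063,"ax":0,"ay":0,"az":0.849},
    {"grip":0.75,"dx":-0.017,"dy":0.26,"dz":0.063,"ax":0,"ay":0,"az":0.849},
    {"grip":0.75,"dx":-0.017,"dy":0.26,"dz":0.063,"ax":0,"ay":0,"az":0.849},
    {"grip":0.75,"dx":-0.017,"dy":0.26,"dz":0.063,"ax":0,"ay":0,"az":0.849},
    {"grip":0.75,"dx":-0.017,"dy":0.26,"dz":0.063,"ax":0,"ay":0,"az":0.849}
  ]
}}

```text
time: 37.85
ee_pos: [0.6604, 0.1702, 0.2207]
tool_rot: [-180.0, -0.2, 138.1]
contact_force: [-0.5, 1.0, -0.4]
finger_gap: 0.0642
finger_force: 0.0
```

```bash
python3 - <<'E'
from ins import *
s=save('wrist','w10'); print(s['qpos'])
# cap / insulator in the wrist picture: predicted points to compare
d=np.array([.326,-.946,0]); u=np.array([.591,.400,.032])
for t in(0,.115,.155): print(t,proj('wrist',[u+t*d],s))
show(pose(G,109,35,.14))
i=np.load('pics/w10.npy'); 
cv2.imwrite('pics/w10.png',i[:,:,::-1])
g=((i[...,1].astype(int)>i[...,0]+15)&(i[...,1].astype(int)>i[...,2]+10)).astype(np.uint8); ys,xs=np.nonzero(g); print('green',cv2.minAreaRect(np.c_[xs,ys].astype(np.float32)))
o=i.astype(int); b=((o[...,0]>o[...,2]+40)&(o[...,0]>110)&(o[...,1]<110)).astype(np.uint8)
n,l,st,c=cv2.connectedComponentsWithStats(b); print('brown',[(c[k].round(1).tolist(),st[k].tolist()) for k in range(1,n) if st[k,4]>60])
E
```

```text
[  9.754   41.7584 -54.1658  80.183   33.7296  75.1206   2.1695]
0 [[445.1524 -77.9507]]
0.115 [[365.7187  59.9271]]
0.155 [[341.2796 102.3477]]
at 37.9 [0.6605 0.1703 0.2209] [179.9782  -0.225  138.0827] gap 0.06388417810852806
[  0.6575   0.2063   0.1221 180.     -35.     109.    ] d [0.0648 0.0618 0.2474] a [-0.1981  0.7558  0.6255]
green ((392.1090087890625, 180.99130249023438), (486.2098693847656, 202.52914428710938), 36.634117126464844)
brown [([427.9, 9.5], [409, 0, 31, 27, 325]), ([388.1, 32.3], [352, 14, 68, 47, 784]), ([10.5, 201.3], [0, 191, 27, 25, 227]), ([271.4, 248.8], [228, 200, 90, 97, 865]), ([163.0, 243.5], [140, 219, 47, 52, 784]), ([214.4, 296.3], [210, 285, 14, 21, 161])]
```

Request:
{"fn": "drive_tool", "kwargs": {
  "targets": [
    {"grip":0.75,"dx":0.065,"dy":0.062,"dz":0.247,"ax":-0.198,"ay":0.756,"az":0.626},
    {"grip":0.75,"dx":0.065,"dy":0.062,"dz":0.247,"ax":-0.198,"ay":0.756,"az":0.626},
    {"grip":0.75,"dx":0.065,"dy":0.062,"dz":0.247,"ax":-0.198,"ay":0.756,"az":0.626},
    {"grip":0.75,"dx":0.065,"dy":0.062,"dz":0.247,"ax":-0.198,"ay":0.756,"az":0.626},
    {"grip":0.75,"dx":0.065,"dy":0.062,"dz":0.247,"ax":-0.198,"ay":0.756,"az":0.626},
    {"grip":0.75,"dx":0.065,"dy":0.062,"dz":0.247,"ax":-0.198,"ay":0.756,"az":0.626},
    {"grip":0.75,"dx":0.065,"dy":0.062,"dz":0.247,"ax":-0.198,"ay":0.756,"az":0.626},
    {"grip":0.75,"dx":0.065,"dy":0.062,"dz":0.247,"ax":-0.198,"ay":0.756,"az":0.626},
    {"grip":0.75,"dx":0.065,"dy":0.062,"dz":0.247,"ax":-0.198,"ay":0.756,"az":0.626},
    {"grip":0.75,"dx":0.065,"dy":0.062,"dz":0.247,"ax":-0.198,"ay":0.756,"az":0.626}
  ]
}}

```text
time: 38.73
ee_pos: [0.6572, 0.2087, 0.1243]
tool_rot: [179.8, -34.9, 109.3]
contact_force: [0.2, 0.0, -0.1]
finger_gap: 0.064
finger_force: 0.0
```

```bash
python3 - <<'E'
from ins import *
s=save('wrist','w11',None,1.4); print(s['qpos'],s['ee_pos'],s['tool_rot'])
d=np.array([.326,-.946,0]); u=np.array([.591,.400,.032])
for t in(0,.115,.142,.155): print(t,proj('wrist',[u+t*d,u+t*d+[0,0,.016]],s)*1.4)
show(pose(G,109,35,.05),pose(G,109,35,0))
E
```

```text
[ 24.0714  57.4015 -60.0297  82.3435  13.7745  60.3389  -6.6491] [0.6572 0.2087 0.1243] [179.7745 -34.9295 109.2974]
0 [[400.5068  69.6801]
 [400.5905  49.8106]]
0.115 [[399.7348 242.916 ]
 [399.7857 230.2478]]
0.142 [[399.5232 290.4005]
 [399.5633 280.1279]]
0.155 [[399.4165 314.3588]
 [399.4507 305.3645]]
at 38.7833 [0.6572 0.209  0.1245] [179.7632 -34.9203 109.3105] gap 0.06423501867811343
[  0.6407   0.2552   0.0484 180.     -35.     109.    ] d [-0.0082 -0.0016  0.2261] a [0.0013 0.0018 0.0057]
[  0.6314   0.2823   0.0074 180.     -35.     109.    ] d [-0.0082 -0.0017  0.3512] a [0.0013 0.0018 0.0057]
```

View pics/w11.png

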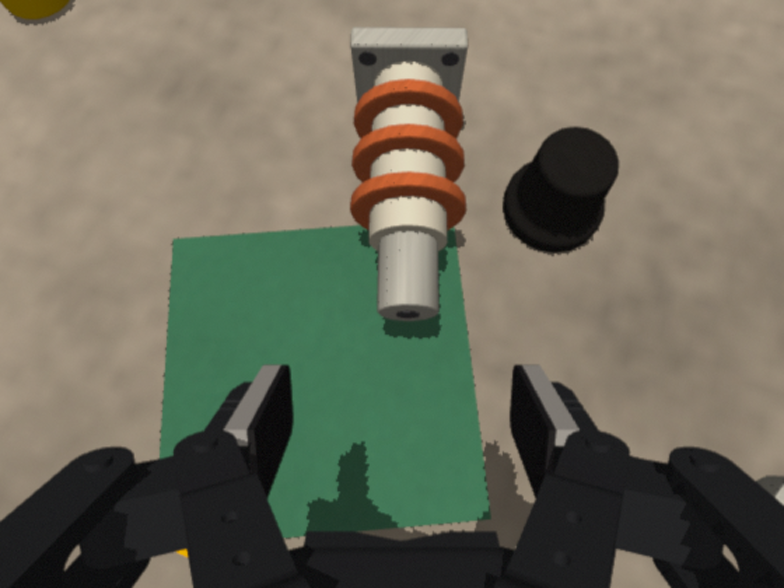

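The cap end is at (408,313), about 5 mm to the right of my estimate, with the axis aligned to the tool. The green corners are at (174,240), (457,230) and (487,517). I'll shift the grasp by +5 mm in tool y.

```bash
python3 - <<'E'
from ins import *
s=get_state(); g=pix('wrist',np.array([(174,240),(457,230),(487,517)])/1.4-.35,0,s); print(g,(g[0]+g[2])/2)
print(pix('wrist',np.array([(408,313)])/1.4-.35,.04,s))
E
```

```text
[[0.4934 0.2615 0.    ]
 [0.6538 0.3248 0.    ]
 [0.7164 0.1753 0.    ]] [0.6049 0.2184 0.    ]
[[0.6458 0.2538 0.04  ]]
```

Request:
{"fn": "drive_tool", "kwargs": {
  "targets": [
    {"grip":0.75,"dx":-0.008,"dy":0.01,"dz":0.08,"ax":0,"ay":0,"az":0.005},
    {"grip":0.75,"dx":-0.008,"dy":0.01,"dz":0.16,"ax":0,"ay":0,"az":0.005},
    {"grip":0.75,"dx":-0.008,"dy":0.01,"dz":0.24,"ax":0,"ay":0,"az":0.005},
    {"grip":0.75,"dx":-0.008,"dy":0.01,"dz":0.3,"ax":0,"ay":0,"az":0.005},
    {"grip":0.75,"dx":-0.008,"dy":0.01,"dz":0.345,"ax":0,"ay":0,"az":0.005},
    {"grip":0.75,"dx":-0.008,"dy":0.01,"dz":0.345,"ax":0,"ay":0,"az":0.005},
    {"grip":0.75,"dx":-0.008,"dy":0.01,"dz":0.345,"ax":0,"ay":0,"az":0.005}
  ]
}}

```text
time: 39.37
ee_pos: [0.636, 0.2822, 0.0088]
tool_rot: [-179.9, -35.0, 108.9]
contact_force: [0.8, -0.0, 0.4]
finger_gap: 0.064
finger_force: 0.0
```

Request:
{"fn": "drive_tool", "kwargs": {
  "targets": [
    {"grip":0,"dx":0,"dy":0,"dz":0,"ax":0,"ay":0,"az":0},
    {"grip":0,"dx":0,"dy":0,"dz":0,"ax":0,"ay":0,"az":0},
    {"grip":0,"dx":0,"dy":0,"dz":0,"ax":0,"ay":0,"az":0},
    {"grip":0,"dx":0,"dy":0,"dz":0,"ax":0,"ay":0,"az":0},
    {"grip":0,"dx":0,"dy":0,"dz":0,"ax":0,"ay":0,"az":0},
    {"grip":0,"dx":0,"dy":0,"dz":0,"ax":0,"ay":0,"az":0},
    {"grip":0,"dx":0,"dy":0,"dz":0,"ax":0,"ay":0,"az":0}
  ]
}}

```text
time: 39.95
ee_pos: [0.6381, 0.2799, 0.0094]
tool_rot: [180.0, -35.0, 108.6]
contact_force: [0.9, -3.1, 6.4]
finger_gap: 0.0305
finger_force: 59.0
```

```bash
python3 - <<'E'
from ins import *
s=get_state(); print(s['qpos'],s['contact_force'],s['moment'])
show(pose((.64,.267,.24),109,35),pose((.61,.217,.24),109,0),pose((.61,.217,.24),114,-10))
E
```

```text
[ 17.5514  63.8093 -55.5719  88.0927  17.8405  46.312  -10.1685] [ 0.8732 -3.1476  6.4358] [-0.3082  0.0343  0.1503]
at 39.95 [0.6381 0.2799 0.0094] [179.9627 -34.9836 108.6449] gap 0.030456443334362517
[  0.6344   0.2833   0.2154 180.     -35.     109.    ] d [ 0.3043 -0.0059 -0.4156] a [ 0.0054  0.0004 -0.0065]
[  0.61    0.217   0.21  180.      0.    109.   ] d [ 0.1839 -0.1166 -0.4835] a [ 0.0032 -0.7774 -0.0079]
[  0.6121   0.2122   0.2105 180.      10.     114.    ] d [ 0.1739 -0.1155 -0.492 ] a [ 0.0272 -0.9989 -0.1195]
```

Request:
{"fn": "drive_tool", "kwargs": {
  "targets": [
    {"grip":0,"dx":0.01,"dy":0,"dz":-0.014,"ax":0,"ay":0,"az":0},
    {"grip":0,"dx":0.035,"dy":0,"dz":-0.05,"ax":0,"ay":0,"az":0},
    {"grip":0,"dx":0.07,"dy":0,"dz":-0.1,"ax":0,"ay":0,"az":0},
    {"grip":0,"dx":0.105,"dy":0,"dz":-0.15,"ax":0,"ay":0,"az":0},
    {"grip":0,"dx":0.14,"dy":0,"dz":-0.2,"ax":0,"ay":0,"az":0},
    {"grip":0,"dx":0.175,"dy":0,"dz":-0.25,"ax":0,"ay":0,"az":0},
    {"grip":0,"dx":0.21,"dy":0,"dz":-0.3,"ax":0,"ay":0,"az":0},
    {"grip":0,"dx":0.245,"dy":0,"dz":-0.35,"ax":0,"ay":0,"az":0},
    {"grip":0,"dx":0.28,"dy":0,"dz":-0.4,"ax":0,"ay":0,"az":0},
    {"grip":0,"dx":0.295,"dy":0,"dz":-0.422,"ax":0,"ay":0,"az":0},
    {"grip":0,"dx":0.295,"dy":0,"dz":-0.422,"ax":0,"ay":0,"az":0},
    {"grip":0,"dx":0.295,"dy":0,"dz":-0.422,"ax":0,"ay":0,"az":0}
  ]
}}

```text
time: 40.95
ee_pos: [0.637, 0.2799, 0.2137]
tool_rot: [-179.9, -34.9, 108.7]
contact_force: [-0.8, 0.0, -4.6]
finger_gap: 0.0304
finger_force: 60.0
```

```bash
cat >> ins.py <<'E'
def brown(nm):
    s=save('wrist',nm); o=np.load(f'pics/{nm}.npy').astype(int)
    b=((o[...,0]>o[...,2]+50)&(o[...,0]>110)&(o[...,1]<115)).astype(np.uint8)
    n,l,st,c=cv2.connectedComponentsWithStats(b); print('brown',[(c[k].round(1).tolist(),st[k].tolist()) for k in range(1,n) if st[k,4]>60])
    return s
def predsheds(s,droop=0,g=.142):
    "insulator in the tool: axis (cap->foot) at angle from tool; grasp tool (0,0,-.03)"
    c=camera_info('wrist'); M=np.linalg.inv(np.array(c['tool_from_camera']))
    # at grasp (tilt35): cap->foot = -d = tool x cos35 + z sin35 (horizontal)
    a=np.radians(35+droop); v=np.array([np.cos(a),0,np.sin(a)])
    out=[]
    for t in(.04,.065,.09,.155):
        p=M@np.r_[np.array([0,0,-.03])+v*(g-t),1]; out.append((c['fx']*p[:2]/p[2]+[c['cx'],c['cy']]).round(0).tolist())
    print('droop',droop,out)
E
python3 - <<'E'
from ins import *
s=brown('w12'); print(s['qpos'],s['contact_force'],s['moment'],s['finger_gap'])
for d in(0,10,20,40): predsheds(s,d)
show(pose((.61,.217,.24),109,0),pose((.61,.217,.24),113,-9))
E
```

```text
brown [([280.8, 23.3], [215, 7, 136, 54, 1923]), ([281.5, 81.1], [211, 65, 145, 51, 2326]), ([48.8, 112.5], [37, 104, 23, 14, 77]), ([282.4, 147.6], [207, 132, 155, 46, 2879])]
[ 19.4342  50.9976 -62.1005  80.6013  10.072   63.0209 -13.2851] [-0.7678  0.0355 -4.5527] [-1.4655 -0.4634 -0.0288] 0.030377270300651467
droop 0 [[286.0, 75.0], [286.0, 123.0], [286.0, 176.0], [285.0, 345.0]]
droop 10 [[286.0, 101.0], [286.0, 140.0], [286.0, 186.0], [285.0, 345.0]]
droop 20 [[286.0, 127.0], [286.0, 160.0], [286.0, 198.0], [285.0, 343.0]]
droop 40 [[286.0, 180.0], [286.0, 201.0], [286.0, 227.0], [285.0, 337.0]]
at 41.0 [0.6367 0.2796 0.2125] [-179.7929  -34.909   108.6154] gap 0.03057496961931196
[  0.61    0.217   0.21  180.      0.    109.   ] d [-0.1077 -0.1135 -0.0671] a [-0.0019 -0.7758 -0.0069]
[  0.6118   0.2127   0.2104 180.       9.     113.    ] d [-0.1167 -0.1127 -0.0745] a [ 0.018  -0.9754 -0.0956]
```

Request:
{"fn": "drive_tool", "kwargs": {
  "targets": [
    {"grip":0,"dx":-0.01,"dy":-0.01,"dz":-0.01,"ax":0,"ay":-0.08,"az":-0.01},
    {"grip":0,"dx":-0.03,"dy":-0.03,"dz":-0.02,"ax":0.004,"ay":-0.2,"az":-0.02},
    {"grip":0,"dx":-0.05,"dy":-0.05,"dz":-0.03,"ax":0.006,"ay":-0.32,"az":-0.03},
    {"grip":0,"dx":-0.07,"dy":-0.07,"dz":-0.04,"ax":0.008,"ay":-0.44,"az":-0.04},
    {"grip":0,"dx":-0.09,"dy":-0.09,"dz":-0.05,"ax":0.01,"ay":-0.56,"az":-0.055},
    {"grip":0,"dx":-0.1,"dy":-0.1,"dz":-0.06,"ax":0.012,"ay":-0.68,"az":-0.065},
    {"grip":0,"dx":-0.11,"dy":-0.11,"dz":-0.07,"ax":0.015,"ay":-0.8,"az":-0.08},
    {"grip":0,"dx":-0.117,"dy":-0.113,"dz":-0.075,"ax":0.018,"ay":-0.92,"az":-0.09},
    {"grip":0,"dx":-0.117,"dy":-0.113,"dz":-0.075,"ax":0.018,"ay":-0.975,"az":-0.096},
    {"grip":0,"dx":-0.117,"dy":-0.113,"dz":-0.075,"ax":0.018,"ay":-0.975,"az":-0.096},
    {"grip":0,"dx":-0.117,"dy":-0.113,"dz":-0.075,"ax":0.018,"ay":-0.975,"az":-0.096}
  ]
}}

```text
time: 41.92
ee_pos: [0.6112, 0.2141, 0.2103]
tool_rot: [-180.0, 8.8, 113.1]
contact_force: [0.6, -1.3, -3.8]
finger_gap: 0.0306
finger_force: 59.8
```

```bash
python3 - <<'E'
from ins import *
s=brown('w13'); print(s['qpos'],s['contact_force'],s['finger_gap'])
show(pose((.605,.218,.2),114,-30),pose((.605,.218,.2),114,-53))
E
```

```text
brown [([274.0, 86.5], [207, 5, 148, 192, 14776]), ([188.8, 204.6], [174, 197, 29, 17, 194]), ([117.4, 274.7], [92, 217, 53, 118, 887]), ([225.1, 221.0], [215, 218, 18, 9, 98]), ([284.3, 340.1], [251, 333, 55, 18, 455])]
[ -3.0561  36.4661 -44.0707  87.5488  34.7996  71.4165 -31.8841] [ 0.6025 -1.3336 -3.8436] 0.03059298130098626
at 41.9667 [0.6119 0.2129 0.2104] [-179.9667    8.8174  112.9966] gap 0.030683268078503145
[  0.6111   0.2043   0.174  180.      30.     114.    ] d [-0.0048 -0.0102  0.0929] a [-0.0082 -0.4707 -0.021 ]
[  0.6147   0.1961   0.1819 180.      53.     114.    ] d [-0.0299 -0.0099  0.0768] a [-0.0124 -0.9818 -0.0193]
```

Request:
{"fn": "drive_tool", "kwargs": {
  "targets": [
    {"grip":0,"dx":0,"dy":-0.002,"dz":0.02,"ax":0,"ay":-0.08,"az":-0.005},
    {"grip":0,"dx":0,"dy":-0.004,"dz":0.05,"ax":-0.004,"ay":-0.2,"az":-0.01},
    {"grip":0,"dx":-0.003,"dy":-0.006,"dz":0.08,"ax":-0.006,"ay":-0.32,"az":-0.015},
    {"grip":0,"dx":-0.005,"dy":-0.01,"dz":0.092,"ax":-0.008,"ay":-0.45,"az":-0.02},
    {"grip":0,"dx":-0.009,"dy":-0.01,"dz":0.09,"ax":-0.009,"ay":-0.57,"az":-0.02},
    {"grip":0,"dx":-0.015,"dy":-0.01,"dz":0.087,"ax":-0.01,"ay":-0.69,"az":-0.02},
    {"grip":0,"dx":-0.02,"dy":-0.01,"dz":0.083,"ax":-0.011,"ay":-0.8,"az":-0.02},
    {"grip":0,"dx":-0.026,"dy":-0.01,"dz":0.079,"ax":-0.012,"ay":-0.92,"az":-0.02},
    {"grip":0,"dx":-0.03,"dy":-0.01,"dz":0.077,"ax":-0.012,"ay":-1,"az":-0.02},
    {"grip":0,"dx":-0.03,"dy":-0.01,"dz":0.077,"ax":-0.012,"ay":-1,"az":-0.02},
    {"grip":0,"dx":-0.03,"dy":-0.01,"dz":0.077,"ax":-0.012,"ay":-1,"az":-0.02}
  ]
}}

```text
time: 42.88
ee_pos: [0.6149, 0.1962, 0.1812]
tool_rot: [-179.9, 53.7, 114.1]
contact_force: [0.8, -0.1, -4.1]
finger_gap: 0.0308
finger_force: 60.0
```

```bash
python3 - <<'E'
from ins import *
s=save('scene','s14'); save('top','t14'); print(s['qpos'],s['contact_force'],s['moment'],s['finger_gap'])
o=np.load('pics/s14.npy').astype(int)
b=((o[...,0]>o[...,2]+45)&(o[...,0]>100)&(o[...,1]<130)).astype(np.uint8)
n,l,st,c=cv2.connectedComponentsWithStats(b); print('brown',[(c[k].round(1).tolist(),st[k].tolist()) for k in range(1,n) if st[k,4]>15 and 330<c[k][0]<480])
u=np.array([.605,.218,.2-.142])
print(proj('scene',[u+[0,0,t] for t in(0,.04,.065,.09,.155)]))
show(pose((.605,.218,.15),114,-55),pose((.605,.218,.142),114,-55))
E
```

```text
[-32.6426  46.3563 -25.6317  91.9297  60.1377  91.0398 -58.2298] [ 0.8213 -0.0763 -4.1313] [ 1.4101  0.5994 -0.0114] 0.03077952463609941
brown [([473.4, 18.3], [463, 13, 24, 11, 79]), ([470.1, 34.2], [467, 31, 7, 7, 30]), ([477.9, 36.4], [475, 33, 8, 7, 33]), ([474.1, 46.0], [469, 45, 10, 3, 17]), ([466.9, 72.5], [448, 53, 32, 49, 438]), ([448.4, 129.3], [419, 110, 48, 33, 376]), ([341.0, 160.2], [339, 156, 8, 8, 30]), ([351.0, 161.1], [348, 158, 6, 6, 17]), ([381.1, 192.2], [366, 173, 32, 36, 589]), ([345.8, 242.7], [329, 220, 35, 48, 903])]
[[378.0484 211.0728]
 [380.4141 197.1413]
 [381.9474 188.1121]
 [383.5249 178.8222]
 [387.8478 153.3648]]
at 42.9833 [0.6157 0.1953 0.1831] [179.8263  53.7454 113.725 ] gap 0.030484542368229162
[  0.615    0.1956   0.1328 180.      55.     114.    ] d [ 0.1023 -0.0014  0.0732] a [-0.0011 -0.0279 -0.0036]
[  0.615    0.1956   0.1248 180.      55.     114.    ] d [ 0.1184 -0.0015  0.085 ] a [-0.0011 -0.0279 -0.0036]
```

Request:
{"fn": "drive_tool", "kwargs": {
  "targets": [
    {"grip":0,"dx":0.02,"dy":0,"dz":0.014,"ax":0,"ay":-0.028,"az":-0.004},
    {"grip":0,"dx":0.045,"dy":-0.001,"dz":0.032,"ax":0,"ay":-0.028,"az":-0.004},
    {"grip":0,"dx":0.07,"dy":-0.001,"dz":0.05,"ax":0,"ay":-0.028,"az":-0.004},
    {"grip":0,"dx":0.09,"dy":-0.001,"dz":0.064,"ax":0,"ay":-0.028,"az":-0.004},
    {"grip":0,"dx":0.102,"dy":-0.001,"dz":0.073,"ax":0,"ay":-0.028,"az":-0.004},
    {"grip":0,"dx":0.102,"dy":-0.001,"dz":0.073,"ax":0,"ay":-0.028,"az":-0.004},
    {"grip":0,"dx":0.102,"dy":-0.001,"dz":0.073,"ax":0,"ay":-0.028,"az":-0.004}
  ]
}}

```text
time: 43.57
ee_pos: [0.6145, 0.1967, 0.1327]
tool_rot: [-179.8, 55.2, 114.3]
contact_force: [0.5, -0.2, -3.9]
finger_gap: 0.0305
finger_force: 60.1
```

Request:
{"fn": "drive_tool", "kwargs": {
  "targets": [
    {"grip":0,"dx":0.004,"dy":0,"dz":0.003,"ax":0,"ay":0,"az":0},
    {"grip":0,"dx":0.008,"dy":0,"dz":0.006,"ax":0,"ay":0,"az":0},
    {"grip":0,"dx":0.008,"dy":0,"dz":0.006,"ax":0,"ay":0,"az":0},
    {"grip":0,"dx":0.008,"dy":0,"dz":0.006,"ax":0,"ay":0,"az":0}
  ]
}}

```text
time: 43.9
ee_pos: [0.6147, 0.1966, 0.1294]
tool_rot: [-179.9, 55.2, 114.2]
contact_force: [0.5, 0.2, -3.5]
finger_gap: 0.0304
finger_force: 60.1
```

Not touching yet, so I'll keep lowering 4 mm at a time.

Request:
{"fn": "drive_tool", "kwargs": {
  "targets": [
    {"grip":0,"dx":0.004,"dy":0,"dz":0.003,"ax":0,"ay":0,"az":0},
    {"grip":0,"dx":0.008,"dy":0,"dz":0.006,"ax":0,"ay":0,"az":0},
    {"grip":0,"dx":0.008,"dy":0,"dz":0.006,"ax":0,"ay":0,"az":0},
    {"grip":0,"dx":0.008,"dy":0,"dz":0.006,"ax":0,"ay":0,"az":0}
  ]
}}

```text
time: 44.23
ee_pos: [0.6151, 0.196, 0.1289]
tool_rot: [179.8, 55.4, 113.9]
contact_force: [-6.4, 2.1, 17.0]
finger_gap: 0.0303
finger_force: 61.9
```

Request:
{"fn": "drive_tool", "kwargs": {
  "targets": [
    {"grip":0,"dx":0.004,"dy":0,"dz":0.003,"ax":0,"ay":0,"az":0},
    {"grip":0,"dx":0.004,"dy":0,"dz":0.003,"ax":0,"ay":0,"az":0},
    {"grip":0,"dx":0.004,"dy":0,"dz":0.003,"ax":0,"ay":0,"az":0},
    {"grip":0,"dx":0.004,"dy":0,"dz":0.003,"ax":0,"ay":0,"az":0}
  ]
}}

```text
time: 44.57
ee_pos: [0.6152, 0.1957, 0.1289]
tool_rot: [179.7, 55.6, 113.8]
contact_force: [-9.3, 2.8, 28.8]
finger_gap: 0.0302
finger_force: 62.9
```

Request:
{"fn": "drive_tool", "kwargs": {
  "targets": [
    {"grip":0,"dx":-0.004,"dy":0,"dz":-0.003,"ax":0,"ay":0,"az":0},
    {"grip":0,"dx":-0.009,"dy":0,"dz":-0.006,"ax":0,"ay":0,"az":0},
    {"grip":0,"dx":-0.009,"dy":0,"dz":-0.006,"ax":0,"ay":0,"az":0},
    {"grip":0,"dx":-0.009,"dy":0,"dz":-0.006,"ax":0,"ay":0,"az":0}
  ]
}}

```text
time: 44.9
ee_pos: [0.6152, 0.1961, 0.1289]
tool_rot: [179.9, 55.3, 114.1]
contact_force: [-3.2, 0.4, 8.4]
finger_gap: 0.0306
finger_force: 61.0
```

```bash
python3 - <<'E'
from ins import *
s=save('scene','s15'); print(s['ee_pos'],s['tool_rot'],s['contact_force'],s['moment'])
o=np.load('pics/s15.npy').astype(int)[150:230,355:410]
b=((o[...,0]>o[...,2]+45)&(o[...,0]>100)&(o[...,1]<130))
for r in range(0,80,2): print(''.join('#' if b[r,c] else ('g' if o[r,c,1]>o[r,c,0]+15 else ('W' if o[r,c].min()>150 else ('.' if o[r,c].max()>70 else 'k'))) for c in range(55)))
E
```

```text
[0.6152 0.1961 0.1289] [179.9386  55.269  114.054 ] [-3.1562  0.4249  8.3704] [-0.2263  0.0815 -0.3296]
WWWWWWWWWWW...kkkk........kkkkkkkkkkkkkk.kkkkkkkkk.k.k.
.WW.WWWWWWW...kkkk........kkkkkkkkkkkkkkkkkkkkkkkk.kkkk
.WWWW.WWWWW...kk......W....kkkkkkkkkk.kkkkkkkkkkkkkkkkk
..WW.W.W.W....kk....WWW....kkkkkkkkkkkkkkkkkkkkkkkkkkkk
.WWW.W.WW.....kk....W.....kkkkkkkkkkkkkkkkkkkkkkkkkkk..
.WWWWWWWW.....kk....W...kkkkkkkkkkkkkkkkkkkkkkkkkk.....
WWWWW.WW......kkk.......kkkkkkk......kkkkkkkkkk.....W.W
WWWWWWWWWWW...kkkk.....kkkkkkk...........kkkkk.....W...
WWWWWWWWWWW...kkkkkkkkkkkkkk....W.WWW.....kkkk.........
WWWWWWWWWWWW...kkkkkkkkkkk.......WWWWWW...kkk........kk
WWWWWWWWWWWWW......k....k....W............kkk.......kkk
WWWWWWWWWWWWWWWW.....WW.....WW..W.........kkkkk.kkkkkkk
WWWWWWWWWWWWWWW.....WW..WWWWWWWWWWW......kkkkkkkkkkkkkk
WWWWWWWWWWWWW......WW.WWWWW....WWWWW.WW..kkkkkkkkkkkkkk
....WW............WW...WWWWW...WWWWWWWW..kkkkkkkkkkkk..
..................W.......WWWWWWWWW.WW..kkkk...........
WW.WW............WW................WW..kkk.............
WWWWWWW.............k.............WWW..kk...
[... 543 characters left out ...]
###########.................
ggggggg...#####....##################..................
ggggggggg.#####...........#.#....####..................
ggggggggg..######...............#####..................
ggggggggg..###########.......########..................
ggggggg..###########################...................
ggggggg.#####.....#################.gggg...............
ggggggg.######.................####..gggggggggg........
gggggggg.#######..............#####..gggggggggggggggggg
ggggggg....#######################..ggggggggggggggggggg
ggggggg......####################....gggggggggggggggggg
gggggWWW.........#############.......gggggggggggggggggg
ggggWW..............................ggggggggggggggggggg
```

It reads upright, so I'll release and retreat.

Request:
{"fn": "drive_tool", "kwargs": {
  "targets": [
    {"grip":0.2,"dx":-0.001,"dy":0,"dz":-0.001,"ax":0,"ay":0,"az":0},
    {"grip":0.4,"dx":-0.001,"dy":0,"dz":-0.001,"ax":0,"ay":0,"az":0},
    {"grip":0.5,"dx":-0.001,"dy":0,"dz":-0.001,"ax":0,"ay":0,"az":0},
    {"grip":0.6,"dx":-0.001,"dy":0,"dz":-0.001,"ax":0,"ay":0,"az":0},
    {"grip":0.7,"dx":-0.001,"dy":0,"dz":-0.001,"ax":0,"ay":0,"az":0},
    {"grip":0.7,"dx":-0.001,"dy":0,"dz":-0.001,"ax":0,"ay":0,"az":0},
    {"grip":0.7,"dx":0,"dy":0,"dz":-0.06,"ax":0,"ay":0,"az":0},
    {"grip":0.7,"dx":0,"dy":0,"dz":-0.12,"ax":0,"ay":0,"az":0},
    {"grip":0.7,"dx":0,"dy":0,"dz":-0.2,"ax":0,"ay":0,"az":0},
    {"grip":0.7,"dx":0,"dy":0,"dz":-0.28,"ax":0,"ay":0,"az":0},
    {"grip":0.7,"dx":0,"dy":0,"dz":-0.35,"ax":0,"ay":0,"az":0},
    {"grip":0.7,"dx":0,"dy":0,"dz":-0.4,"ax":0,"ay":0,"az":0},
    {"grip":0.7,"dx":0,"dy":0,"dz":-0.4,"ax":0,"ay":0,"az":0}
  ]
}}

```text
time: 46.03
ee_pos: [0.5594, 0.321, 0.2204]
tool_rot: [179.9, 54.9, 114.3]
contact_force: [-0.5, 1.1, -0.1]
finger_gap: 0.0597
finger_force: 0.0
```

```bash
python3 - <<'E'
from ins import *
s=save('scene','s16'); print(s['time'],s['ee_pos'],s['tool_rot'],s['contact_force'],s['qpos'])
fuses('t16')
o=np.load('pics/s16.npy').astype(int)[140:240,350:410]
b=((o[...,0]>o[...,2]+45)&(o[...,0]>100)&(o[...,1]<130))
for r in range(0,100,2): print(''.join('#' if b[r,c] else ('g' if o[r,c,1]>o[r,c,0]+15 else ('W' if o[r,c].min()>150 else ('.' if o[r,c].max()>70 else 'k'))) for c in range(60)))
P=proj('scene',[(.605,.218,t) for t in(0,.04,.065,.09,.155)]); print(P-[350,140])
c,sn=np.cos(np.radians(24)),np.sin(np.radians(24))
print((proj('scene',[(.605+a*c-b_*sn,.218+a*sn+b_*c,.014) for a in(-.032,.032) for b_ in(-.032,.032)])-[350,140]).round(0))
E
```

```text
46.0333 [0.5594 0.321  0.2204] [179.8681  54.9109 114.2879] [-0.5339  1.0738 -0.0587] [-43.5754  48.3302 -26.7383  80.7116  55.3696 102.4692 -57.7722]
fuse [ 0.4778 -0.3566] 76.4 5 [439. 225.]
fuse [ 0.4459 -0.4177] 60.7 5 [466.2 238.4]
WWWWWWWWWWWWWWWWWWW.W.WWWWWW.......WWWWWW..WW...............
WWWWWWWWWWWWWWWWWWWWW..WWWWWW....WW.WW.WW..WWW..............
..WWWWWWWWWWWWWWWWWWWWWW.WWWWWWW.........WW.WWW.............
.WWWWWWWWWWWWWWWWWW..WWWW......W.....W..W...................
.WWWWWWWWWWWWWWWWW..W..W.................W..................
.....W.WWWWWWWWWWWW.WWW.....................................
........WW..WW.W...W...W....................................
......WWWW....W.W.....W.......WWWW..........................
.......WW..W...W..W.....WW.WW..W.....W.............WW.......
..##..WWWW...W......WW.W..W.WW..WW..WW.WW..WWW..W.WWW..W....
.##...WWW.WW......WWWWW.WW.W.........WWWW.W..WWWWWW.........
###..WWWWWW....W.WWWWWWWW....WWWWWWWWW......WWWW............
....WWWWWWWW.WW....WWWWWWWWWW..W....W..W.W.WW...............
WWWWWWWWWWWWWWWW......WW...W.W.WWW..W..WW...................
WWWWWWWWW
[... 1627 characters left out ...]
gggggggggg
ggggggggggggg...#############.#########.gggggggggggggggggggg
gggggggggggg......###################...Wggggggggggggggggggg
gggggggggggWW.........#############....W.ggggggggggggggggggg
gggggggggWW.............................gggggggggggggggggggg
gggggggg..WWW..........................ggggggggggggggggggggg
##gggggg..............................gggggggggggggggggggggg
####.ggggg.....................k......gggggggggggggggggggggg
#######gggggggg......................ggggggggggggggggggggggg
#########.ggggggggg.................gggggggggggggggggggggggg
[[24.7969 90.2206]
 [27.0174 77.1444]
 [28.4549 68.6791]
 [29.9325 59.9774]
 [33.9748 36.1728]]
[[ 8. 89.]
 [17. 75.]
 [34. 97.]
 [42. 83.]]
```

```bash
python3 - <<'E'
from ins import *
i=np.load('pics/t16.npy').astype(int)
o=((i[...,0]>i[...,2]+45)&(i[...,0]>i[...,1]+25)&(i[...,0]>90)).astype(np.uint8)
n,l,st,c=cv2.connectedComponentsWithStats(o)
for k in range(1,n):
    if st[k,4]>4: print('or',c[k].round(),st[k,4],pix('top',c[k],.02)[0][:2].round(3), i[l==k].mean(0).round())
h=i[150:295,380:520]
for r in range(0,145,3): print(''.join('o' if o[150+r,380+c] else ('R' if h[r,c,0]>120 and h[r,c,1]<70 else('B' if h[r,c,2]>h[r,c,0]+25 else ('W' if h[r,c].min()>175 else ('+' if h[r,c].min()>140 else('.' if h[r,c].max()>75 else 'k'))))) for c in range(0,140,2)))
E
```

```text
or [300. 167.] 1420 [ 0.626 -0.033] [195. 155.  61.]
or [386. 133.] 466 [ 0.714 -0.245] [171. 106.  73.]
or [257. 150.] 220 [0.672 0.073] [178.  53.  46.]
or [197. 174.] 387 [0.61  0.222] [145.  85.  57.]
or [439. 225.] 12 [ 0.481 -0.363] [187.  99.  88.]
or [452. 225.] 13 [ 0.481 -0.392] [165. 113.  85.]
or [424. 227.] 19 [ 0.477 -0.327] [159. 104.  74.]
or [451. 236.] 18 [ 0.455 -0.389] [155.  99.  71.]
or [419. 238.] 9 [ 0.45  -0.314] [158. 111.  85.]
or [466. 238.] 13 [ 0.449 -0.424] [186.  98.  87.]
or [407. 242.] 37 [ 0.44  -0.284] [139.  91.  65.]
or [478. 243.] 13 [ 0.438 -0.452] [157. 101.  73.]
or [428. 264.] 22 [ 0.388 -0.33 ] [146.  94.  68.]
or [441. 268.] 27 [ 0.38  -0.362] [137.  88.  63.]
or [320. 277.] 19 [ 0.358 -0.078] [167. 108.  76.]
or [330. 288.] 12 [ 0.333 -0.099] [178.  55.  72.]
or [338. 299.] 19 [ 0.307 -0.118] [166. 105.  77.]
or [430. 334.] 16 [ 0.227 -0.326] [164. 104.  72.]
or [424. 347.] 10 [ 0.198 -0.312] [172.  44.  51.]
or [416. 359.] 20 [ 0.171 -0.293] [164. 104.  74.]
..................................k...................................
.........
[... 2698 characters left out ...]
....k.kk..kk..ko.....ko...+...k................kkk...........
...............kkkk..kkkkk....oo..kkk.k.kk.kkk...k...k.kk.............
.................kkkkk.kkkkkkk....kkkkkkk.kkk..kk.k..kk...............
.................k..kkkkkk.kkkkkkkkkk.kkkkkkkkkk..kk..................
.................k..k.....kkk..k..kkkkkkk...k.kkk.....................
................k..kk........kk..kkkkkkkkkk...........................
................k..kk........k...kk...................................
................kkk.k........k...k....................................
.....................kkkkkk.kk..kk....................................
..........................kkkkkkkk....................................
```

```bash
python3 - <<'E'
from bench import *
print(sign_off())
E
```

```text
the job is handed in; nothing more can be done
None
```

I handed the job in at about 46 s. By camera and wrist force, all five fuse-links are in the hopper (one is partly hidden there), the empty tray is flat and within about 2 mm of central in its bay, and the insulator stands upright in its green square.

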